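# Set the hold-down stop of a tube-rack dock with a setting block

## Task

Set the hold-down stop of the tube-rack dock: lay the setting block in the dock's lane, plain end first, and push it fully home beneath the stop's foot. Take the flat-bladed driver from its stand and screw the stop down, clockwise, until its foot just drags on the block, lightly, without clamping it. Then put the driver back upright in its stand, draw the block out and lay it flat on the bench, leaving the stop at that height and the other things where they are.

Things in the scene. Friction and masses are not known exactly. Their poses are not given: they have to be found in the camera images.
- dock: Rack dock, fixed: aluminium base 190x96 mm on feet, its top (the lane floor) 14 mm above the bench. Origin on the bench under its centre; x along the lane, away from its mouth; z up. Lane at y = 0, 44 mm wide between steel rails 14 mm high (x -77 to 45 mm; flared mouth x -94 to -77). A column (x 65 to 91 mm, 76 high) and arm carry the stop screw in a boss (38 mm across, top 97 mm) at x = 23 mm
- lane_end (a point): Middle of the end stop's face (18 mm high) at the lane floor: dock x = +45 mm, y = 0, 14 mm above the bench. The home block's plain end touches it; x, y, z as the dock's
- foot_face (a point): Centre of the underside of the stop's round steel foot (26 mm across, 7 mm thick), over the lane at dock x = +23, y = 0. It goes down and up with the screw and does not turn. It is sprung: 3 N per mm pushes it up into the screw, at most 5 mm; free, it springs back down. A block that just drags pushes it in by up to 2.5 mm (about 0.5 to 8 N); more is clamping
- screw_slot (a point): Centre of the slot's floor in the screw's round steel head (44 mm across, knurled rim). The slot runs along this frame's x through the whole head, open at both ends and at the top, 8 mm wide, 12 mm deep; z up. It turns, and rises and falls, with the screw; its floor is 62 mm above the free foot's face
- stop_screw (a joint): Turn of the stop screw in rad, growing clockwise seen from above, which lowers the foot: free foot face above the lane floor = 39 mm - 2.546 mm x value (16 mm a turn); it touches the 30 mm block at 3.53. The slot points along the dock's x at 0, turned clockwise by the value otherwise. Stiff (0.11 N m), stays where left. Range -0.3 to 5.0; starts at 1.6 to 2.5
- setting_block: Setting block, loose, aluminium, 0.3 kg: bar 130 mm long (x), 38 wide, 30 high, with a raised grip on top at its -x end (40 long, 28 wide along y, from 30 to 61.5 mm high, centred at x = -43 mm). Origin under the bar's centre; +x is the plain end, which goes in first. Home, its origin is at dock x = -20, y = 0 (3 mm play), z = 14 mm
- driver: Flat-bladed driver, loose, 0.12 kg, blade down in its stand. Origin at the blade's tip, z up to the handle, x along the blade's width. Blade 30 mm wide, 4.5 thick (26 x 3 over the last 5 mm), 15 high; shaft 11 mm; round collar 32 mm across, z 44 to 52 mm; flat black handle z 51 to 101 mm, 40 wide along x, 18 thick along y, to be pinched across y
- driver_tip (a point): Middle of the tip edge of the driver's blade (same point as the driver's origin)
- driver_stand: Driver stand, fixed: grey plastic block 74 (x) x 60 (y) x 50 mm high on a 90x76 mm foot, with an upright slot in its middle, 38 mm along x, 16 mm along y, 45 mm deep. Origin under its centre, on the bench. The driver hangs in it by its collar, blade along x, tip 6 mm above the bench
- microscope: White microscope, fixed, to the right of the dock: stands about x 0.29 to 0.70, y -0.19 to 0.06 m; its eyepieces (x 0.29 to 0.38) are 0.40 m high, its tube (x 0.38 to 0.49) 0.47 m; a tool that swings past within 0.31 m of the base axis, 0.5 m high, clears it
- note_pad: Bystander, to be left alone: yellow note pad, 76x76x11 mm, lying. Origin under its middle
- marker_black: Bystander, to be left alone: white marker pen with black cap, 135 mm, lying. Origin under its middle
- specimen_cup: Bystander, to be left alone: specimen cup with white lid, 64 mm dia, 72 mm high. Origin under its middle
- lab_timer: Bystander, to be left alone: bench timer, 72x66x21 mm. Origin under its middle
- hold_foot: The stop's sprung foot; origin at the centre of the foot's underside, as foot_face
There are look-alikes about, which are no part of the job. What is meant by the driver is not blue, and is the smaller of those in its own colour.

How it is judged:
By the outcome, as a careful person would: the job done as asked, in the order asked, and still so for the second after the job is handed in, with the robot touching nothing.
It also fails if it takes over 72 s, if anything falls off the work surface, if the arm or the gripper's body presses on something with over 40 N, if the wrist force passes 120 N, or if a joint passes its speed limit or range.

## Robot

A 6-joint arm with a two-finger parallel gripper is mounted at the origin on a cart in front of the work surface, level with it; the furniture and walls round the work are solid. World frame = base frame: x ahead of the robot, y to its left, z up, the work surface at z = 0. Lengths are in m, angles in rad, forces in N, time in s.
With the tool pointing down it reaches from about 0.275 to 0.875 m from the base axis. Payload 12.5 kg.
Tool frame: the origin (TCP) lies midway between the tips of the shut fingers; the grasp point (between the pads) lies 19 mm behind it (r.grasp_offset is the distance from the TCP to the grasp point, in m); z points along the fingers, y is the line along which they close (so a half turn about z gives the same grasp; the last joint's range is limited). The gripper opens to 85 mm and grips with 20 to 120 N. Pads are 22 mm wide; open, the fingers measure 114 mm over their backs; the gripper's body (76 mm by 85 mm) begins 54 mm behind the grasp point. The pads swing forward as they close: fully open they stand 13 mm farther back than shut.
Start: joints at [-1.211, 0.351, 1.652, -0, 1.139, -0.085], TCP at [0.237, -0.496, 0.231] pointing down, gripper open.
Joint ranges: [-2.75, 2.75], [-0.79, 2.1], [0.01, 2.65], [-1.57, 4.71], [0.07, 3.14], [-2.87, 2.87]. Speed limits (rad/s): [2.22, 2.22, 2.79, 3.14, 3.14, 3.14].

## Interface

Orientations are given as a unit quaternion [x, y, z, w].
In Python, from workcell import observe, imaging, r gives the robot as it stands. The module is installed in compiled form; this text tells all that it offers.
- The arm moves only by the tool move_arm, never from a script. Its argument "series" is a list of rows, each an object of numbers: "x", "y", "z": the shift along the tool's x, y, z in cm; "turn": the turn about the tool's z in rad. In form: [{"x": .., "y": .., "z": .., "turn": ..}, ...]. A call has 1 to 8 rows; each row is the pose to reach, as a shift and turn from the pose commanded when the call began, along the tool's axes at that moment; what a row does not reach only later rows make up. A row lasts 1/10 s, in which the tool goes at most 50 mm and 8.59 degrees, less where a joint would pass 70% of its speed; a pose out of reach is approached as far as the arm can. A call with a gripper value outside its range is refused whole. "claw" is the finger opening in cm, from 0 to 8.54, set as the call begins (left out, the last holds). The fingers move at their own pace and stop on an object; "grip_force" is the grip in N (left out, the last holds). Time passes only in rows, so rows that repeat a pose let the fingers close. It gives the time, the measured TCP pose, the force, the opening and the grip force at its end, in the units of the state.
- observe(): the state, without advancing time (a new reading comes with each control period).
- imaging.read_camera(name): name is "scene" or "top"; returns (picture, depth): 420x560x3 uint8, red, green, blue; 420x560 float32, m along the optical axis (not along the pixel's ray), 0 where there is no reading.
- imaging.calibration(name): a dict with "fx", "fy", "cx", "cy" (pixels), "eye" and "rotation" of the camera in the world. Camera axes: x right, y down, z forward; pixel columns grow to the right and rows downward; lengths in m; the calibration is good to about 2 mm. A picture is of the moment at which its call begins. calibration takes no time and is no camera call.
- r.sign_off(): hands the job in; it is judged then, once.
The state is a dict: "clock": time; "qpos": joint angles; "joint_vel": joint speeds; "tau": joint torques, N m; "position": TCP position; "orientation": TCP orientation; "ft_force": force on the tool from outside, world axes, zero at the start; "wrist_torque": the same for the moment, N m; "finger_gap": opening from 0.0 (shut) to 1.0 (fully open); "grip_force": force on a finger pad.
Only numpy, scipy, OpenCV 4.12 (cv2) and the standard library are available. Lean on these libraries where they do the work, as an engineer would, in place of code of your own. Each camera call takes 0.05 s, during which the arm holds its last target. There are 200 camera calls.

## Working session

There is one attempt and no reset: what is moved stays moved. The work goes in short steps, Python scripts to look and compute and a tool call to move; the robot and the scene stay as the last step left them, time stands still between calls to the robot, and variables do not carry over. Pictures are saved under pics/ and viewed, at most 10 in all, crops included, and the job is handed in when it is done.

Besides the shell and the picture viewer there is one more tool, called after "Request:" by a JSON object that holds its "name" and its "arguments". move_arm: Moves the arm, as the interface text tells. Its arguments: {"type":"object","properties":{"series":{"type":"array"},"claw":{"type":"number"},"grip_force":{"type":"number"}},"required":["series"]}

```bash
mkdir -p pics && python3 - <<'E'
from workcell import observe, imaging, r
import cv2,numpy as np
for n in("scene","top"):
    p,d=imaging.read_camera(n); cv2.imwrite(f"pics/{n}0.png",p[:,:,::-1]); np.savez(f"{n}0.npz",p=p,d=d)
    c=imaging.calibration(n); print(n,{k:np.round(v,4).tolist() for k,v in c.items()})
s=observe(); print(s["position"],s["orientation"],s["clock"],r.grasp_offset)
E
```

```text
scene {'fx': 381.915, 'fy': 381.915, 'cx': 275.1412, 'cy': 208.2713, 'eye': [0.7411, -0.192, 0.7949], 'rotation': [0.9219, 0.2265, -0.0832, -0.3031]}
top {'fx': 508.6315, 'fy': 508.6315, 'cx': 292.6132, 'cy': 206.2888, 'eye': [0.2792, 0.2606, 1.4263], 'rotation': [-0.7042, 0.7051, -0.0616, 0.0558]}
[ 0.23656612 -0.49620768  0.23084064] [ 9.75365174e-01  2.20595858e-01 -6.71981602e-05 -4.89255878e-04] 0.1 0.0187
```

View pics/scene0.png

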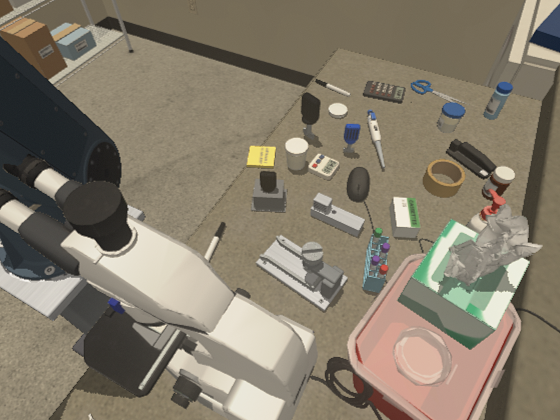

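View pics/top0.png

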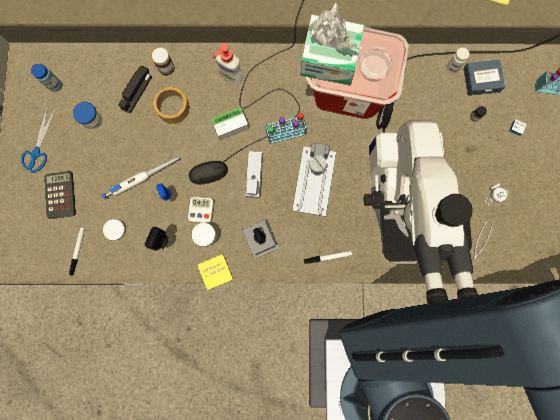

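The scene shows the dock at scene (302,270)/top (317,180), the setting block at scene (337,214)/top (254,174), and the stand with a black driver at scene (268,190)/top (260,238).

Driver candidates:
- Black in the grey stand, scene (268,185).
- Large black, scene (310,108).
- Blue, scene (351,133).

The one in the grey stand fits: it is not blue and is the smaller black one. I'll confirm it in a crop.

```bash
cat > h.py <<'E'
import numpy as np,cv2
from scipy.spatial.transform import Rotation as R
from workcell import observe, imaging, r
def ray(n,u,v):
    c=imaging.calibration(n); u=np.asarray(u,float);v=np.asarray(v,float)
    d=np.stack([(u-c["cx"])/c["fx"],(v-c["cy"])/c["fy"],np.ones_like(u)],-1)
    q=np.asarray(c["rotation"]); M=R.from_quat(q).as_matrix() if q.size==4 else q
    return np.asarray(c["eye"]),d@M.T
def cloud(n,d):
    v,u=np.mgrid[0:420,0:560]; e,w=ray(n,u,v); return e+w*d[...,None]
def plane(n,u,v,z):
    e,w=ray(n,u,v); return e+w*((z-e[2])/w[...,2])[...,None]
E
python3 - <<'E'
from h import *
S=np.load("scene0.npz");T=np.load("top0.npz")
a=cv2.resize(S["p"][80:320,225:385,::-1],None,fx=2.5,fy=2.5,interpolation=cv2.INTER_CUBIC)
b=cv2.resize(T["p"][130:270,230:345,::-1],None,fx=3.4,fy=3.4,interpolation=cv2.INTER_CUBIC)
o=np.zeros((600,a.shape[1]+b.shape[1],3),np.uint8);o[:a.shape[0],:a.shape[1]]=a;o[:b.shape[0],a.shape[1]:]=b
cv2.imwrite("pics/crop.png",o);print(o.shape)
for n,I,pts in(("scene",S,[(268,180),(268,205),(310,105),(330,205),(345,220),(311,252),(350,170),(297,155)]),("top",T,[(260,236),(260,250),(157,238),(254,160),(254,190),(319,152),(317,180),(204,233)])):
    C=cloud(n,I["d"])
    for u,v in pts: print(n,u,v,C[v,u].round(4))
E
```

```text
(600, 791, 3)
scene 268 180 [0.4306 0.3328 0.0913]
scene 268 205 [0.4383 0.3137 0.0176]
scene 310 105 [0.4203 0.5927 0.1287]
scene 330 205 [0.5848 0.3643 0.0467]
scene 345 220 [0.6318 0.3504 0.0311]
scene 311 252 [0.6111 0.187  0.1111]
scene 350 170 [5.766e-01 5.371e-01 5.000e-04]
scene 297 155 [0.4463 0.4631 0.0663]
top 260 236 [0.4225 0.3349 0.1038]
top 260 250 [0.3904 0.3376 0.0495]
top 157 238 [0.4143 0.5948 0.1349]
top 254 160 [0.6467 0.358  0.0281]
top 254 190 [0.5533 0.3547 0.0622]
top 319 152 [0.6555 0.177  0.0804]
top 317 180 [0.5912 0.1796 0.017 ]
top 204 233 [0.434  0.486  0.0737]
```

View pics/crop.png

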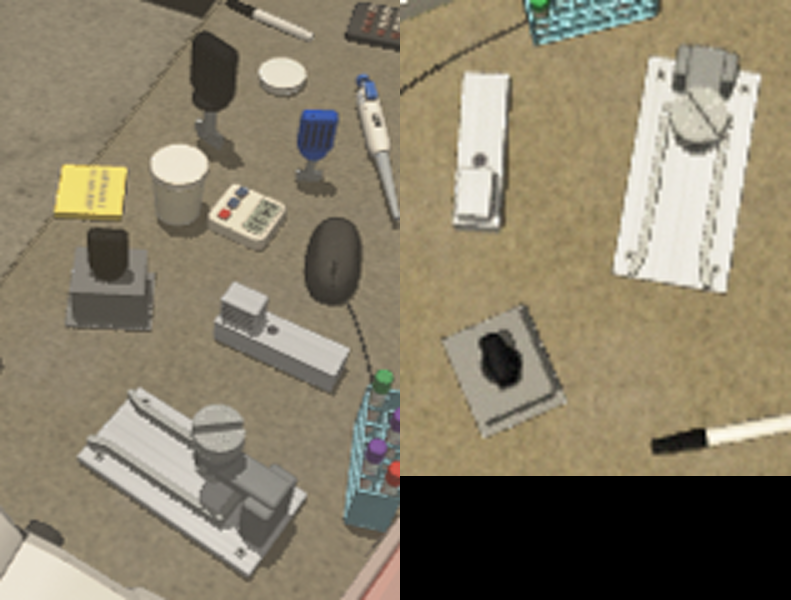

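The crop confirms that the driver in the stand (crop 108,255) is black and smaller than the other black one (crop 213,75). The slot in the screw head is visible at crop (697,118) in the top view. Next come the poses.

```bash
cat > m.py <<'E'
from h import *
I={n:np.load(f"{n}0.npz") for n in("scene","top")}
def rect(name,n,box,z0,z1,zp,white=None,ctr=None):
    C=cloud(n,I[n]["d"]);P=I[n]["p"].astype(int)
    m=np.zeros((420,560),np.uint8);u0,u1,v0,v1=box
    s=(slice(v0,v1),slice(u0,u1)); z=C[...,2]
    k=(z>z0)&(z<z1)
    if white: k&=white(P)
    m[s]=k[s]
    nn,l,st,_=cv2.connectedComponentsWithStats(m); j=1+np.argmax(st[1:,4])
    v,u=np.nonzero(l==j); zz=np.median(z[l==j]); X=plane(n,u,v,zp)[:,:2]*1000
    (c,(w,h),a)=cv2.minAreaRect(X.astype(np.float32))
    print(name,n,"n",len(u),"zmed",zz.round(4),"ctr",np.round(c,1),"wh",round(w,1),round(h,1),"ang",round(a,1))
g=lambda P:(P.max(2)-P.min(2)<40)&(P.mean(2)>110)
rect("dock","top",(285,350,135,225),.008,.06,.014,g)
rect("dock","scene",(250,355,225,312),.006,.022,.014,g)
rect("bar","top",(238,270,145,202),.02,.072,.030)
rect("bartop","top",(238,270,145,180),.02,.040,.030)
rect("bartop","scene",(300,372,185,245),.026,.036,.030)
rect("grip","top",(238,270,145,202),.052,.072,.0615)
rect("grip","scene",(300,372,185,245),.056,.068,.0615)
blk=lambda P:P.max(2)<60
rect("standtop","top",(235,285,210,262),.042,.06,.050)
rect("standtop","scene",(245,295,165,222),.044,.056,.050,lambda P:P.max(2)>60)
rect("standall","top",(235,285,210,262),.005,.2,.025)
rect("handle","top",(235,285,210,262),.092,.125,.107)
rect("handle","scene",(245,295,160,222),.100,.125,.107)
rect("head","top",(300,340,138,180),.098,.13,.115)
rect("head","scene",(290,340,225,290),.100,.13,.115)
C=cloud("scene",I["scene"]["d"]);P=I["scene"]["p"].astype(int)
np.set_printoptions(linewidth=200)
print(P[240:256,298:326].mean(2).astype(int)); print((C[240:256,298:326,2]*1000).astype(int))
E
python3 m.py
```

```text
dock top n 1735 zmed 0.0141 ctr [590.  188.2] wh 95.8 190.4 ang 80.2
dock scene n 883 zmed 0.014 ctr [591.5 187.6] wh 96.6 188.6 ang 80.6
bar top n 619 zmed 0.031 ctr [606.2 359.4] wh 38.4 131.6 ang 86.6
bartop top n 381 zmed 0.0296 ctr [631.1 358. ] wh 38.4 81.8 ang 86.5
bartop scene n 555 zmed 0.03 ctr [608.4 359. ] wh 40.7 129.6 ang 87.7
grip top n 149 zmed 0.0606 ctr [563.8 361.6] wh 28.5 39.7 ang 84.5
grip scene n 165 zmed 0.0613 ctr [566.  360.1] wh 30.5 40.5 ang 86.6
standtop top n 485 zmed 0.0492 ctr [425.6 340.1] wh 74.7 59.9 ang 23.4
standtop scene n 391 zmed 0.0498 ctr [427.9 337.2] wh 74.1 65.0 ang 24.0
standall top n 715 zmed 0.0492 ctr [422.1 339.6] wh 90.6 75.3 ang 22.9
handle top n 104 zmed 0.1052 ctr [424.5 339.3] wh 38.9 18.2 ang 24.4
handle scene n 100 zmed 0.1055 ctr [428.7 336.8] wh 39.2 20.7 ang 20.8
head top n 235 zmed 0.1192 ctr [611.7 184.8] wh 42.5 46.4 ang 89.6
head scene n 415 zmed 0.1202 ctr [614.4 184.1] wh 45.1 51.4 ang 27.3
[[124 123 117 118 120 121 124 131 132 128 125 127 128 129 127 125 123 124 127 130 131 131 127 124 124 129 129 127]
 [121 122 118 1
[... 2851 characters left out ...]
   3   1]
 [ 13  13  15  13 122 122 120 121 117 118 117 117 116 117 116 117 117 115 115 113 113 113 111 114 114   0   0   0]
 [ 28  14  14  16 115 117 116 115 116 114 114 114 111 111 112 112 111 109 112 109 111 110 110 109 108   1   2   1]
 [ 27  27  14  14 794 113 110 110 112 112 111 110 108 111 108 108 108 109 109 121 120 120 120 120 119 120  -1   0]
 [ 29  26  27 108 107 109 108 108 110 122 120 122 122 121 120 121 120 120 121 120 122 119 122 120 121 122   0   0]
 [ 27  26  30 107 109 120 121 120 120 120 120 121 122 120 119 120 121 119 121 119 120 122 123 121 121   0   0   1]
 [ 23  27  25 106 110 122 121 123 121 121 120 120 119 120 119 119 122 121 121 121 121 121 123 119 121   1   0   0]]
```

```bash
cat > plan.py <<'E'
from h import *
import json,math
def cur():
    s=observe(); M=R.from_quat(s["orientation"]).as_matrix()
    return np.r_[np.array(s["position"])*100, math.degrees(math.atan2(M[1,0],M[0,0]))], s
def rows(wps,start=None,lim=4.5,tl=8.4,hold=0):
    """wps: x,y,z cm, psi deg [, step limit cm]. prints calls of <=8 rows"""
    p=cur()[0] if start is None else np.array(start,float); pts=[]
    for w in wps:
        l=w[4] if len(w)>4 else lim; w=np.array(w[:4],float)
        n=max(1,math.ceil(max(np.linalg.norm(w[:3]-p[:3])/l,abs(w[3]-p[3])/tl)))
        q=pts[-1] if pts else p
        pts+= [q+(w-q)*k/n for k in range(1,n+1)]; p=w
    pts+=[pts[-1]]*hold
    p=cur()[0] if start is None else np.array(start,float)
    for i in range(0,len(pts),8):
        a=math.radians(p[3]); X=np.array([math.cos(a),math.sin(a),0]);Y=np.array([X[1],-X[0],0]); o=[]
        for q in pts[i:i+8]:
            d=q[:3]-p[:3]; o.append(dict(x=round(float(d@X),2),y=round(float(d@Y),2),z=round(-float(d[2]),2),turn=round(-math.radians(q[3]-p[3]),3)))
        print(json.dumps(o)); p=pts[min(i+7,len(pts)-1)]
    print("end",np.round(p,2))
E
python3 - <<'E'
from plan import *
# slot line: dark pixels inside head
I=np.load("scene0.npz");P=I["p"].astype(float).mean(2)
def sub(c,rs):  # crossings at 130 in column c
    v=P[rs[0]:rs[1],c]; return [rs[0]+i+(130-v[i])/(v[i+1]-v[i]) for i in range(len(v)-1) if (v[i]-130)*(v[i+1]-130)<0]
up=[];lo=[]
for c in range(303,319):
    k=sub(c,(244,257)); up.append((c,k[0]));lo.append((c,k[-1]))
for e in(up,lo):
    e=np.array(e);X=plane("scene",e[:,0],e[:,1],.1205)[:,:2]*1000
    vx,vy,x,y=cv2.fitLine(X.astype(np.float32),cv2.DIST_HUBER,0,.01,.01).ravel(); print(np.degrees(np.arctan2(vy,vx))%180,x,y)
T=np.load("top0.npz");Q=T["p"].astype(float).mean(2); np.set_printoptions(linewidth=200); print(Q[144:164,308:332].astype(int))
rr=.30
arc=[(100*rr*math.cos(t),100*rr*math.sin(t),50) for t in np.radians([-64,-54,-44,-34,-24,-14,-4,6,16,26])]
ps=np.linspace(25.5,155,10)
w=[(19,-39.5,38,25.5)]+[(*a,p) for a,p in zip(arc,ps)]+[(40,24,35,170),(56.5,36.1,14,177.3)]
rows(w)
E
```

```text
33.767467 607.9348 186.73964
34.388493 613.5636 181.6476
[[140 136 139 112 135 150 148 115 146 156 153 150 147 167 137 131 122 108 123 129 134 139 136 131]
 [136 135 132 103 138 149 149 125 150 151 155 155 155 154 158 155 159 138 123 126 108 131 138 126]
 [154 142 139 112 145 151 145 130 151 157 157 154 154 154 152 154 152 132 149 146 135 103 134 127]
 [197 177 170 127 152 155 128 138 153 154 152 156 154 156 153 152 154 123 150 149 141 110 121 120]
 [227 227 229 147 158 160 126 146 154 155 154 157 158 153 156 154 149 104 147 153 135 105 126 130]
 [226 228 193 144 159 158 115 139 153 156 156 154 155 156 153 158 148 109 150 152 138  77 124 136]
 [226 226 187 143 155 157 116 142 155 158 159 156 154 154 156 155 143 128 156 156 128  90 153 150]
 [222 227 148 114 127 134 111 146 159 156 156 153 155 156 156 159 144 132 152 152 120 131 223 208]
 [223 226 124  72  66  69 120 153 154 157 159 157 154 157 157 157 133 156 154 150 109 158 224 227]
 [223 225 123  75  71  66 132 155 157 160 155 154 156 154 156 157 119 133 132 134 110 223 228 229]
 [227 224  96  68  71  67 131 153 160 160 158 155 156
[... 2394 characters left out ...]
": 9.95, "y": 6.42, "z": 2.5, "turn": -0.546}, {"x": 10.13, "y": 9.24, "z": 5.0, "turn": -0.59}, {"x": 10.3, "y": 12.07, "z": 7.5, "turn": -0.633}, {"x": 10.48, "y": 14.89, "z": 10.0, "turn": -0.677}]
[{"x": -1.63, "y": 2.31, "z": 2.5, "turn": -0.044}, {"x": -3.26, "y": 4.62, "z": 5.0, "turn": -0.087}, {"x": -5.09, "y": 6.9, "z": 8.0, "turn": -0.105}, {"x": -6.92, "y": 9.18, "z": 11.0, "turn": -0.124}, {"x": -8.75, "y": 11.46, "z": 14.0, "turn": -0.142}, {"x": -10.58, "y": 13.74, "z": 17.0, "turn": -0.16}, {"x": -12.41, "y": 16.02, "z": 20.0, "turn": -0.178}, {"x": -14.24, "y": 18.3, "z": 23.0, "turn": -0.196}]
[{"x": -2.24, "y": 1.88, "z": 3.0, "turn": -0.018}]
end [ 56.5  36.1  14.  177.3]
```

Request:
{"name": "move_arm", "arguments": {"series": [{"x": 0,"y": -2.2,"z": -3},{"x": 0,"y": -4.5,"z": -6},{"x": 0.1,"y": -6.7,"z": -9},{"x": 0.1,"y": -8.9,"z": -12},{"x": 0.2,"y": -11.1,"z": -15},{"x": 0.2,"y": -13.9,"z": -17.3},{"x": 0.2,"y": -16.7,"z": -19.7},{"x": 0.2,"y": -19.4,"z": -22.1}], "claw": 8.5}}

```text
$.series[0]: bad value
```

Request:
{"name": "move_arm", "arguments": {"series": [{"x": 0,"y": -2.8,"z": -2.4},{"x": 0,"y": -5.5,"z": -4.8},{"x": 2.7,"y": -5.8,"z": -4.8,"turn": -0.126},{"x": 5.3,"y": -6,"z": -4.8,"turn": -0.25},{"x": 7.8,"y": -6.7,"z": -4.8,"turn": -0.377},{"x": 10.3,"y": -7.4,"z": -4.8,"turn": -0.5},{"x": 12.7,"y": -8.6,"z": -4.8,"turn": -0.628},{"x": 15,"y": -9.7,"z": -4.8,"turn": -0.753}]}}

```text
$.series[0]: bad value
```

Request:
{"name": "move_arm", "arguments": {"series": [{"x": 2.6,"y": 0.4,"z": 0,"turn": -0.126},{"x": 5.2,"y": 0.7,"z": 0,"turn": -0.25},{"x": 7.8,"y": 0.6,"z": 0,"turn": -0.377},{"x": 10.4,"y": 0.5,"z": 0,"turn": -0.5},{"x": 13,"y": -0.1,"z": 0,"turn": -0.628},{"x": 15.5,"y": -0.6,"z": 0,"turn": -0.753},{"x": 17.9,"y": -1.6,"z": 0,"turn": -0.879},{"x": 20.4,"y": -2.6,"z": 0,"turn": -1.005}]}}

```text
clock: 0.9
position: [0.4101, -0.3843, 0.2309]
orientation: [0.747, 0.665, -0.0, -0.0]
ft_force: [0.3, 0.0, 0.4]
finger_gap: 0.996
grip_force: 0.0
```

Every row needs all four keys, so only the third call ran. It was harmless, and I'll replan from here.

```bash
python3 - <<'E'
from plan import *
print(cur()[0])
rr=.295
arc=[(100*rr*math.cos(t),100*rr*math.sin(t),50) for t in np.radians([-62,-54,-46,-38,-30,-22,-14,-6,2,10,18,26])]
ps=np.linspace(83,155,12)
w=[(26,-38.5,36,83)]+[(*a,p) for a,p in zip(arc,ps)]+[(40,24,35,170),(56.5,36.1,14,177.3)]
rows(w)
E
```

```text
[ 41.01336463 -38.43121675  23.09208863  83.35839332]
[{"x": -0.36, "y": -2.98, "z": -2.58, "turn": 0.001}, {"x": -0.72, "y": -5.96, "z": -5.16, "turn": 0.003}, {"x": -1.08, "y": -8.94, "z": -7.74, "turn": 0.004}, {"x": -1.44, "y": -11.92, "z": -10.33, "turn": 0.005}, {"x": -1.8, "y": -14.9, "z": -12.91, "turn": 0.006}, {"x": 0.39, "y": -17.61, "z": -15.71, "turn": 0.006}, {"x": 2.58, "y": -20.31, "z": -18.51, "turn": 0.006}, {"x": 4.77, "y": -23.01, "z": -21.31, "turn": 0.006}]
[{"x": 2.18, "y": -2.72, "z": -2.8, "turn": -0.0}, {"x": 4.35, "y": -5.43, "z": -5.6, "turn": -0.0}, {"x": 6.94, "y": -2.23, "z": -5.6, "turn": -0.114}, {"x": 9.95, "y": 0.57, "z": -5.6, "turn": -0.228}, {"x": 13.32, "y": 2.93, "z": -5.6, "turn": -0.343}, {"x": 16.99, "y": 4.8, "z": -5.6, "turn": -0.457}, {"x": 20.88, "y": 6.14, "z": -5.6, "turn": -0.571}, {"x": 24.92, "y": 6.93, "z": -5.6, "turn": -0.685}]
[{"x": 3.05, "y": 2.77, "z": -0.0, "turn": -0.114}, {"x": 6.45, "y": 5.09, "z": -0.0, "turn": -0.228}, {"x": 10.14, "y": 6.91, "z": -0.0, "turn": -0.343}, {"x": 14.04, "y": 8.2, "z": -0.0, "turn": -0.457}, {"x": 18.09, "y": 8.93, "z": -0.0, "turn": -0.571}, {"x": 18.45, "y": 11.82, "z": 2.5, "turn": -0.615}, {"x": 18.81, "y": 14.7, "z": 5.0, "turn": -0.658}, {"x": 19.17, "y": 17.59, "z": 7.5, "turn": -0.702}]
[{"x": -1.59, "y": 2.44, "z": 2.5, "turn": -0.044}, {"x": -3.18, "y": 4.87, "z": 5.0, "turn": -0.087}, {"x": -4.77, "y": 7.31, "z": 7.5, "turn": -0.131}, {"x": -6.49, "y": 9.66, "z": 10.5, "turn": -0.149}, {"x": -8.22, "y": 12.02, "z": 13.5, "turn": -0.167}, {"x": -9.95, "y": 14.38, "z": 16.5, "turn": -0.186}, {"x": -11.68, "y": 16.73, "z": 19.5, "turn": -0.204}, {"x": -13.41, "y": 19.09, "z": 22.5, "turn": -0.222}]
[{"x": -2.2, "y": 1.92, "z": 3.0, "turn": -0.018}, {"x": -4.41, "y": 3.84, "z": 6.0, "turn": -0.036}]
end [ 56.5  36.1  14.  177.3]
```

Request:
{"name": "move_arm", "arguments": {"series": [{"x": -0.4,"y": -3,"z": -2.6,"turn": 0},{"x": -0.7,"y": -6,"z": -5.2,"turn": 0},{"x": -1.1,"y": -8.9,"z": -7.7,"turn": 0},{"x": -1.4,"y": -11.9,"z": -10.3,"turn": 0},{"x": -1.8,"y": -14.9,"z": -12.9,"turn": 0},{"x": 0.4,"y": -17.6,"z": -15.7,"turn": 0},{"x": 2.6,"y": -20.3,"z": -18.5,"turn": 0},{"x": 4.8,"y": -23,"z": -21.3,"turn": 0}], "claw": 8.5}}

```text
clock: 1.7
position: [0.1861, -0.3086, 0.445]
orientation: [0.749, 0.663, 0.0, -0.0]
ft_force: [0.5, -0.9, 0.2]
finger_gap: 0.998
grip_force: 0.0
```

Request:
{"name": "move_arm", "arguments": {"series": [{"x": 2.2,"y": -2.7,"z": -2.8,"turn": 0},{"x": 4.4,"y": -5.4,"z": -5.6,"turn": 0},{"x": 6.9,"y": -2.2,"z": -5.6,"turn": -0.114},{"x": 10,"y": 0.6,"z": -5.6,"turn": -0.23},{"x": 13.3,"y": 2.9,"z": -5.6,"turn": -0.343},{"x": 17,"y": 4.8,"z": -5.6,"turn": -0.457},{"x": 20.9,"y": 6.1,"z": -5.6,"turn": -0.571},{"x": 24.9,"y": 6.9,"z": -5.6,"turn": -0.685}]}}

```text
clock: 2.5
position: [0.286, -0.0693, 0.5]
orientation: [0.48, 0.877, -0.0, -0.0]
ft_force: [0.3, -0.2, 0.2]
finger_gap: 0.997
grip_force: 0.0
```

```bash
python3 - <<'E'
from plan import *
print(cur()[0])
rr=.295
arc=[(100*rr*math.cos(t),100*rr*math.sin(t),50) for t in np.radians([-7,0,7,14,21,27])]
ps=np.linspace(125,158,6)
w=[(*a,p) for a,p in zip(arc,ps)]+[(40,24,35,170),(56.5,36.1,14,177.3)]
rows(w)
E
```

```text
[ 28.60357744  -6.93153514  50.00022193 122.57772183]
[{"x": 2.45, "y": 2.37, "z": 0.0, "turn": -0.042}, {"x": 5.36, "y": 4.49, "z": 0.0, "turn": -0.157}, {"x": 8.51, "y": 6.24, "z": 0.0, "turn": -0.273}, {"x": 11.84, "y": 7.59, "z": 0.0, "turn": -0.388}, {"x": 15.32, "y": 8.53, "z": 0.0, "turn": -0.503}, {"x": 18.38, "y": 8.99, "z": 0.0, "turn": -0.618}, {"x": 18.63, "y": 11.87, "z": 2.5, "turn": -0.653}, {"x": 18.89, "y": 14.75, "z": 5.0, "turn": -0.688}]
[{"x": -1.63, "y": 2.39, "z": 2.5, "turn": -0.035}, {"x": -3.26, "y": 4.78, "z": 5.0, "turn": -0.07}, {"x": -4.88, "y": 7.16, "z": 7.5, "turn": -0.105}, {"x": -6.51, "y": 9.55, "z": 10.0, "turn": -0.14}, {"x": -8.22, "y": 11.92, "z": 13.0, "turn": -0.158}, {"x": -9.93, "y": 14.3, "z": 16.0, "turn": -0.176}, {"x": -11.63, "y": 16.67, "z": 19.0, "turn": -0.194}, {"x": -13.34, "y": 19.04, "z": 22.0, "turn": -0.212}]
[{"x": -2.17, "y": 1.96, "z": 3.0, "turn": -0.018}, {"x": -4.34, "y": 3.92, "z": 6.0, "turn": -0.036}, {"x": -6.51, "y": 5.88, "z": 9.0, "turn": -0.055}]
end [ 56.5  36.1  14.  177.3]
```

Request:
{"name": "move_arm", "arguments": {"series": [{"x": 2.5,"y": 2.4,"z": 0,"turn": -0.042},{"x": 5.4,"y": 4.5,"z": 0,"turn": -0.157},{"x": 8.5,"y": 6.2,"z": 0,"turn": -0.273},{"x": 11.8,"y": 7.6,"z": 0,"turn": -0.388},{"x": 15.3,"y": 8.5,"z": 0,"turn": -0.5},{"x": 18.4,"y": 9,"z": 0,"turn": -0.618},{"x": 18.6,"y": 11.9,"z": 2.5,"turn": -0.653},{"x": 18.9,"y": 14.8,"z": 5,"turn": -0.688}]}}

```text
clock: 3.3
position: [0.3098, 0.1691, 0.4501]
orientation: [0.157, 0.988, 0.001, 0.001]
ft_force: [0.0, -0.4, -0.0]
finger_gap: 0.993
grip_force: 0.0
```

Request:
{"name": "move_arm", "arguments": {"series": [{"x": -1.6,"y": 2.4,"z": 2.5,"turn": -0.035},{"x": -3.3,"y": 4.8,"z": 5,"turn": -0.07},{"x": -4.9,"y": 7.2,"z": 7.5,"turn": -0.105},{"x": -6.5,"y": 9.6,"z": 10,"turn": -0.14},{"x": -8.2,"y": 11.9,"z": 13,"turn": -0.158},{"x": -9.9,"y": 14.3,"z": 16,"turn": -0.176},{"x": -11.6,"y": 16.7,"z": 19,"turn": -0.194},{"x": -13.3,"y": 19,"z": 22,"turn": -0.212}]}}

```text
clock: 4.1
position: [0.4963, 0.3073, 0.2286]
orientation: [0.053, 0.999, -0.0, -0.0]
ft_force: [0.8, -0.5, 1.3]
finger_gap: 0.995
grip_force: 0.0
```

```bash
python3 - <<'E'
from plan import *
print(cur()[0])
rows([(56.5,36.1,14,177.3),(56.5,36.1,12,177.3)],hold=2)
rows([(56.5,36.1,7,177.3),(56.5,36.1,3.4,177.3,2)],start=(56.5,36.1,12,177.3),hold=1)
E
```

```text
[ 49.62515398  30.73131764  22.86134378 173.92845039]
[{"x": -2.09, "y": 2.02, "z": 2.95, "turn": -0.02}, {"x": -4.18, "y": 4.04, "z": 5.91, "turn": -0.039}, {"x": -6.27, "y": 6.07, "z": 8.86, "turn": -0.059}, {"x": -6.27, "y": 6.07, "z": 10.86, "turn": -0.059}, {"x": -6.27, "y": 6.07, "z": 10.86, "turn": -0.059}, {"x": -6.27, "y": 6.07, "z": 10.86, "turn": -0.059}]
end [ 56.5  36.1  12.  177.3]
[{"x": 0.0, "y": 0.0, "z": 2.5, "turn": -0.0}, {"x": 0.0, "y": 0.0, "z": 5.0, "turn": -0.0}, {"x": 0.0, "y": 0.0, "z": 6.8, "turn": -0.0}, {"x": 0.0, "y": 0.0, "z": 8.6, "turn": -0.0}, {"x": 0.0, "y": 0.0, "z": 8.6, "turn": -0.0}]
end [ 56.5  36.1   3.4 177.3]
```

Request:
{"name": "move_arm", "arguments": {"series": [{"x": -2.1,"y": 2,"z": 3,"turn": -0.02},{"x": -4.2,"y": 4,"z": 5.9,"turn": -0.04},{"x": -6.3,"y": 6.1,"z": 8.9,"turn": -0.06},{"x": -6.3,"y": 6.1,"z": 10.9,"turn": -0.06},{"x": -6.3,"y": 6.1,"z": 10.9,"turn": -0.06},{"x": -6.3,"y": 6.1,"z": 10.9,"turn": -0.06}]}}

```text
clock: 4.7
position: [0.5645, 0.3604, 0.1216]
orientation: [0.023, 1.0, -0.0, -0.0]
ft_force: [-0.4, 0.1, 0.0]
finger_gap: 0.998
grip_force: 0.0
```

```bash
python3 - <<'E'
from plan import *
print(cur()[0])
p,d=imaging.read_camera("scene")
cv2.imwrite("pics/pre.png",cv2.resize(p[120:300,240:440,::-1],None,fx=3,fy=3))
rows([(56.5,36.1,7,177.3),(56.5,36.1,3.4,177.3,2)],hold=1)
E
```

```text
[ 56.45170611  36.04190661  12.15827961 177.31323865]
[{"x": -0.0, "y": 0.02, "z": 2.63, "turn": 0.0}, {"x": -0.01, "y": 0.04, "z": 5.26, "turn": 0.0}, {"x": -0.01, "y": 0.04, "z": 7.06, "turn": 0.0}, {"x": -0.01, "y": 0.04, "z": 8.86, "turn": 0.0}, {"x": -0.01, "y": 0.04, "z": 8.86, "turn": 0.0}]
end [ 56.5  36.1   3.4 177.3]
```

View pics/pre.png

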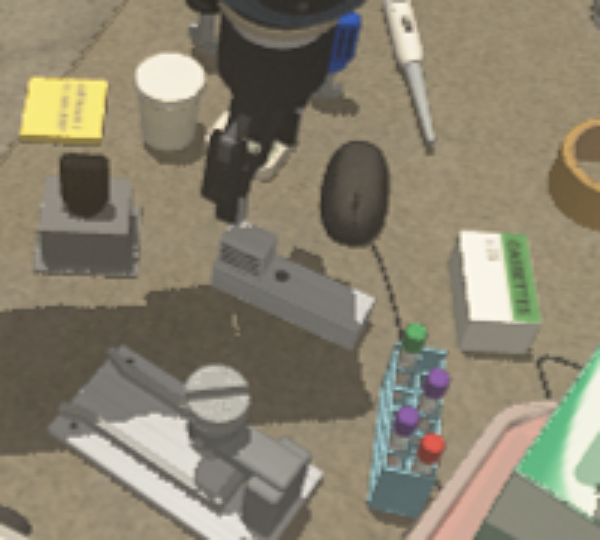

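The gripper stands above the block's grip (crop 248,245) with nothing in the way, so I descend and grasp.

Request:
{"name": "move_arm", "arguments": {"series": [{"x": 0,"y": 0,"z": 2.6,"turn": 0},{"x": 0,"y": 0,"z": 5.2,"turn": 0},{"x": 0,"y": 0,"z": 7,"turn": 0},{"x": 0,"y": 0,"z": 8,"turn": 0},{"x": 0,"y": 0,"z": 8.8,"turn": 0},{"x": 0,"y": 0,"z": 8.8,"turn": 0}]}}

```text
clock: 5.35
position: [0.5647, 0.3605, 0.0331]
orientation: [0.023, 1.0, -0.0, -0.0]
ft_force: [0.3, -0.4, 0.6]
finger_gap: 1.0
grip_force: 0.0
```

Request:
{"name": "move_arm", "arguments": {"series": [{"x": 0,"y": 0,"z": 0,"turn": 0},{"x": 0,"y": 0,"z": 0,"turn": 0},{"x": 0,"y": 0,"z": 0,"turn": 0},{"x": 0,"y": 0,"z": 0,"turn": 0},{"x": 0,"y": 0,"z": 0,"turn": 0},{"x": 0,"y": 0,"z": 0,"turn": 0},{"x": 0,"y": 0,"z": 0,"turn": 0},{"x": 0,"y": 0,"z": 0,"turn": 0}], "claw": 2, "grip_force": 40}}

```text
clock: 6.15
position: [0.565, 0.3608, 0.0339]
orientation: [0.023, 1.0, 0.0, 0.0]
ft_force: [-1.0, 0.8, 6.0]
finger_gap: 0.321
grip_force: 40.6
```

```bash
python3 - <<'E'
from plan import *
c,s=cur(); print(c,s["ft_force"],s["finger_gap"]*8.54,s["grip_force"])
E
```

```text
[ 56.49836311  36.08027051   3.38865096 177.31760738] [-0.96699632  0.79686019  5.9682592 ] 2.743230074541067 40.56616187095642
```

```bash
cat > geo.py <<'E'
from plan import *
D=np.array([59.08,18.79]); YD=-9.7
def dk(x,y=0):
    a=math.radians(YD); return D+x/10*np.array([math.cos(a),math.sin(a)])+y/10*np.array([-math.sin(a),math.cos(a)])
E
python3 - <<'E'
from geo import *
a=dk(-123)
rows([(56.5,36.1,9,177.3,3),(49,28,9,172),(*a,9,170.3),(*a,6.2,170.3,2),(*a,5.1,170.3,.6)],hold=1)
E
```

```text
[{"x": -0.0, "y": 0.01, "z": -2.81, "turn": 0.0}, {"x": -0.0, "y": 0.02, "z": -5.61, "turn": 0.0}, {"x": 2.37, "y": -2.79, "z": -5.61, "turn": 0.031}, {"x": 4.74, "y": -5.61, "z": -5.61, "turn": 0.062}, {"x": 7.11, "y": -8.42, "z": -5.61, "turn": 0.093}, {"x": 7.97, "y": -12.04, "z": -5.61, "turn": 0.108}, {"x": 8.82, "y": -15.65, "z": -5.61, "turn": 0.122}, {"x": 8.82, "y": -15.65, "z": -4.21, "turn": 0.122}]
[{"x": 0.0, "y": 0.0, "z": 1.4, "turn": -0.0}, {"x": 0.0, "y": 0.0, "z": 1.95, "turn": -0.0}, {"x": 0.0, "y": 0.0, "z": 2.5, "turn": -0.0}, {"x": 0.0, "y": 0.0, "z": 2.5, "turn": -0.0}]
end [ 46.96  20.86   5.1  170.3 ]
```

Request:
{"name": "move_arm", "arguments": {"series": [{"x": 0,"y": 0,"z": -2.8,"turn": 0},{"x": 0,"y": 0,"z": -5.6,"turn": 0},{"x": 2.4,"y": -2.8,"z": -5.6,"turn": 0.03},{"x": 4.7,"y": -5.6,"z": -5.6,"turn": 0.06},{"x": 7.1,"y": -8.4,"z": -5.6,"turn": 0.09},{"x": 8,"y": -12,"z": -5.6,"turn": 0.11},{"x": 8.8,"y": -15.6,"z": -5.6,"turn": 0.122},{"x": 8.8,"y": -15.6,"z": -5.6,"turn": 0.122}]}}

```text
clock: 6.95
position: [0.4675, 0.2057, 0.0887]
orientation: [0.086, 0.996, -0.001, -0.002]
ft_force: [1.2, 0.1, -3.8]
finger_gap: 0.321
grip_force: 41.0
```

```bash
python3 - <<'E'
from geo import *
c,s=cur();print(c,s["ft_force"],s["finger_gap"],s["clock"])
I={}
for n in("top","scene"):
    p,d=imaging.read_camera(n); np.savez(n+"1.npz",p=p,d=d); I[n]=p
a=cv2.resize(I["scene"][150:320,230:380,::-1],None,fx=3,fy=3); b=cv2.resize(I["top"][130:250,270:350,::-1],None,fx=4,fy=4)
o=np.zeros((510,770,3),np.uint8);o[:510,:450]=a;o[:480,450:]=b;cv2.imwrite("pics/carry.png",o)
C=cloud("top",np.load("top1.npz")["d"]);m=(C[...,2]>.07)&(C[...,2]<.1)&(C[...,1]<.24)&(C[...,1]>.13)&(C[...,0]>.49)&(C[...,0]<.6);print(m.sum())
if m.sum()>50:
    v,u=np.nonzero(m);print(np.median(C[m][:,2]));X=plane("top",u,v,c[2]/100-.034+.03)[:,:2]*1000;print(cv2.minAreaRect(X.astype(np.float32)))
a=dk(-123)
rows([(*a,6.2,170.3,2),(*a,5.1,170.3,.6)],hold=1)
E
```

```text
[ 46.75304893  20.56555192   8.87195818 170.17755602] [ 1.23309604  0.1054216  -3.80021988] 0.3212300353087243 6.95
18
[{"x": -0.0, "y": 0.01, "z": 1.36, "turn": -0.0}, {"x": -0.01, "y": 0.03, "z": 2.72, "turn": -0.001}, {"x": -0.01, "y": 0.03, "z": 3.27, "turn": -0.001}, {"x": -0.01, "y": 0.03, "z": 3.82, "turn": -0.001}, {"x": -0.01, "y": 0.03, "z": 3.82, "turn": -0.001}]
end [ 46.96  20.86   5.1  170.3 ]
```

View pics/carry.png

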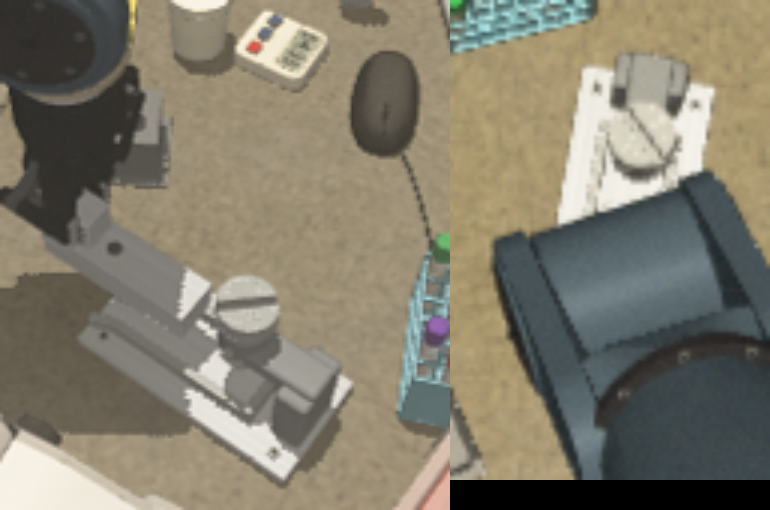

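The block is held level over the lane mouth (crop 150,255), in line with the rails. Lowering.

Request:
{"name": "move_arm", "arguments": {"series": [{"x": 0,"y": 0,"z": 1.4,"turn": 0},{"x": 0,"y": 0,"z": 2.7,"turn": 0},{"x": 0,"y": 0,"z": 3.3,"turn": 0},{"x": 0,"y": 0,"z": 3.8,"turn": 0},{"x": 0,"y": 0,"z": 3.9,"turn": 0},{"x": 0,"y": 0,"z": 4,"turn": 0},{"x": 0,"y": 0,"z": 4,"turn": 0}]}}

```text
clock: 7.75
position: [0.4697, 0.209, 0.0495]
orientation: [0.084, 0.996, 0.0, 0.0]
ft_force: [0.3, 0.9, -3.1]
finger_gap: 0.325
grip_force: 40.9
```

```bash
python3 - <<'E'
from geo import *
c,s=cur();print(c,s["ft_force"],s["wrist_torque"])
a=dk(-123)
b=dk(-66)
rows([(*b,c[2],170.3,1.0)],hold=1)
E
```

```text
[ 46.9654026   20.89659842   4.95113343 170.33335394] [ 0.34922777  0.86602059 -3.08490493] [ 0.04312044  0.05133385 -0.00407354]
[{"x": -0.95, "y": -0.01, "z": -0.0, "turn": 0.0}, {"x": -1.9, "y": -0.01, "z": -0.0, "turn": 0.0}, {"x": -2.85, "y": -0.02, "z": -0.0, "turn": 0.0}, {"x": -3.8, "y": -0.03, "z": -0.0, "turn": 0.0}, {"x": -4.75, "y": -0.03, "z": -0.0, "turn": 0.0}, {"x": -5.7, "y": -0.04, "z": -0.0, "turn": 0.001}, {"x": -5.7, "y": -0.04, "z": -0.0, "turn": 0.001}]
end [ 52.57  19.9    4.95 170.3 ]
```

Request:
{"name": "move_arm", "arguments": {"series": [{"x": 0,"y": 0,"z": 0.1,"turn": 0},{"x": -0.8,"y": 0,"z": 0.15,"turn": 0},{"x": -1.6,"y": 0,"z": 0.15,"turn": 0},{"x": -2,"y": 0,"z": 0.15,"turn": 0}]}}

```text
clock: 8.15
position: [0.4905, 0.2053, 0.048]
orientation: [0.084, 0.996, 0.0, 0.0]
ft_force: [-0.0, 0.3, -2.6]
finger_gap: 0.32
grip_force: 41.0
```

```bash
python3 - <<'E'
from geo import *
c,s=cur();print(c,s["ft_force"],s["wrist_torque"],s["finger_gap"])
rows([(*dk(-66),c[2],170.3,1.0)],hold=1)
E
```

```text
[ 49.04821195  20.53427003   4.79571465 170.30733157] [-0.01080661  0.3107408  -2.59002502] [0.0190816  0.09445114 0.00786131] 0.3197926459817393
[{"x": -0.9, "y": -0.01, "z": -0.0, "turn": 0.0}, {"x": -1.79, "y": -0.01, "z": -0.0, "turn": 0.0}, {"x": -2.69, "y": -0.02, "z": -0.0, "turn": 0.0}, {"x": -3.58, "y": -0.03, "z": -0.0, "turn": 0.0}, {"x": -3.58, "y": -0.03, "z": -0.0, "turn": 0.0}]
end [ 52.57  19.9    4.8  170.3 ]
```

Request:
{"name": "move_arm", "arguments": {"series": [{"x": -0.8,"y": 0,"z": 0.03,"turn": 0},{"x": -1.6,"y": 0,"z": 0.05,"turn": 0},{"x": -2.4,"y": 0,"z": 0.05,"turn": 0},{"x": -3.2,"y": 0,"z": 0.05,"turn": 0},{"x": -3.5,"y": 0,"z": 0.05,"turn": 0},{"x": -3.5,"y": 0,"z": 0.05,"turn": 0}]}}

```text
clock: 8.75
position: [0.5245, 0.1996, 0.0478]
orientation: [0.084, 0.996, 0.0, 0.0]
ft_force: [-1.5, -1.2, 4.0]
finger_gap: 0.321
grip_force: 42.0
```

Request:
{"name": "move_arm", "arguments": {"series": [{"x": -0.1,"y": 0,"z": 0,"turn": 0},{"x": -0.2,"y": 0,"z": 0,"turn": 0},{"x": -0.2,"y": 0,"z": 0,"turn": 0}]}}

```text
clock: 9.05
position: [0.5257, 0.1994, 0.0478]
orientation: [0.084, 0.996, 0.0, -0.0]
ft_force: [-6.6, 0.9, 7.5]
finger_gap: 0.321
grip_force: 42.4
```

```bash
python3 - <<'E'
from geo import *
c,s=cur();print(c,s["ft_force"],s["wrist_torque"],s["finger_gap"]); print((c[:2]-D)@(dk(10)-D)*10,(c[:2]-D)@(dk(0,10)-D)*10)
E
```

```text
[ 52.56831442  19.93714284   4.78472466 170.31757355] [-6.62902267  0.94278193  7.50946134] [-0.0516777   0.83007986 -0.10987166] 0.3207744437991254
-66.11872454731304 0.3359281079951959
```

Request:
{"name": "move_arm", "arguments": {"series": [{"x": -0.1,"y": 0,"z": -0.04,"turn": 0},{"x": -0.2,"y": 0,"z": -0.04,"turn": 0},{"x": -0.2,"y": 0,"z": -0.04,"turn": 0}]}}

```text
clock: 9.35
position: [0.5279, 0.1989, 0.0479]
orientation: [0.084, 0.996, 0.0, 0.0]
ft_force: [-2.9, -0.2, 4.6]
finger_gap: 0.318
grip_force: 41.8
```

Request:
{"name": "move_arm", "arguments": {"series": [{"x": -0.1,"y": 0,"z": 0,"turn": 0},{"x": -0.2,"y": 0,"z": 0,"turn": 0},{"x": -0.2,"y": 0,"z": 0,"turn": 0}]}}

```text
clock: 9.65
position: [0.5292, 0.1987, 0.0478]
orientation: [0.084, 0.996, -0.0, -0.001]
ft_force: [-7.4, 0.9, 6.9]
finger_gap: 0.325
grip_force: 42.3
```

Request:
{"name": "move_arm", "arguments": {"series": [{"x": -0.1,"y": 0,"z": -0.03,"turn": 0},{"x": -0.2,"y": 0,"z": -0.03,"turn": 0},{"x": -0.3,"y": 0,"z": -0.03,"turn": 0},{"x": -0.3,"y": 0,"z": -0.03,"turn": 0}]}}

```text
clock: 10.05
position: [0.5292, 0.1987, 0.0478]
orientation: [0.084, 0.996, -0.0, -0.004]
ft_force: [-22.5, 6.2, 16.4]
finger_gap: 0.321
grip_force: 43.5
```

```bash
python3 - <<'E'
from geo import *
c,s=cur();print(c,s["ft_force"],s["wrist_torque"],s["finger_gap"]); print((c[:2]-D)@(dk(10)-D)*10,(c[:2]-D)@(dk(0,10)-D)*10)
E
```

```text
[ 52.91887485  19.87109954   4.77971652 170.34571223] [-22.48178561   6.22761689  16.3782614 ] [1.0780513  3.09045491 0.11009146] 0.32068552448299686
-62.55196228939791 0.2755941684953722
```

Request:
{"name": "move_arm", "arguments": {"series": [{"x": 0.2,"y": 0,"z": 0,"turn": 0},{"x": 0.35,"y": 0,"z": 0,"turn": 0},{"x": 0.35,"y": 0,"z": 0,"turn": 0}]}}

```text
clock: 10.35
position: [0.5292, 0.1987, 0.0479]
orientation: [0.084, 0.996, 0.0, 0.0]
ft_force: [-0.9, 0.9, -0.3]
finger_gap: 0.318
grip_force: 41.2
```

Request:
{"name": "move_arm", "arguments": {"series": [{"x": 0,"y": 0,"z": 0,"turn": 0},{"x": 0,"y": 0,"z": 0,"turn": 0},{"x": 0,"y": 0,"z": 0,"turn": 0},{"x": 0,"y": 0,"z": 0,"turn": 0},{"x": 0,"y": 0,"z": -0.5,"turn": 0},{"x": 0,"y": 0,"z": -2.5,"turn": 0},{"x": 0,"y": 0,"z": -5.5,"turn": 0},{"x": 0,"y": 0,"z": -9,"turn": 0}], "claw": 6}}

```text
clock: 11.15
position: [0.5287, 0.1985, 0.1387]
orientation: [0.084, 0.996, -0.0, -0.001]
ft_force: [-0.2, 0.2, -0.1]
finger_gap: 0.702
grip_force: 0.0
```

```bash
python3 - <<'E'
from geo import *
c,s=cur();print(c,s["ft_force"],s["finger_gap"],s["clock"])
rows([(42.67,33.83,14,203.4),(42.67,33.83,10,203.4,3),(42.67,33.83,6.3,203.4,1.3)],start=(c[0],c[1],13.8,c[3]),hold=1)
E
```

```text
[ 52.8651541   19.85249349  13.87080302 170.32778042] [-0.16885322  0.24648049 -0.14407259] 0.7015603830526836 11.15
[{"x": 3.1, "y": 3.02, "z": -0.05, "turn": -0.144}, {"x": 6.2, "y": 6.03, "z": -0.1, "turn": -0.289}, {"x": 9.3, "y": 9.05, "z": -0.15, "turn": -0.433}, {"x": 12.4, "y": 12.07, "z": -0.2, "turn": -0.577}, {"x": 12.4, "y": 12.07, "z": 1.8, "turn": -0.577}, {"x": 12.4, "y": 12.07, "z": 3.8, "turn": -0.577}, {"x": 12.4, "y": 12.07, "z": 5.03, "turn": -0.577}, {"x": 12.4, "y": 12.07, "z": 6.27, "turn": -0.577}]
[{"x": 0.0, "y": 0.0, "z": 1.23, "turn": -0.0}, {"x": 0.0, "y": 0.0, "z": 1.23, "turn": -0.0}]
end [ 42.67  33.83   6.3  203.4 ]
```

Request:
{"name": "move_arm", "arguments": {"series": [{"x": 3.1,"y": 3,"z": 0,"turn": -0.144},{"x": 6.2,"y": 6,"z": 0,"turn": -0.289},{"x": 9.3,"y": 9,"z": 0,"turn": -0.433},{"x": 12.4,"y": 12.1,"z": 0,"turn": -0.577},{"x": 12.4,"y": 12.1,"z": 0,"turn": -0.577},{"x": 12.4,"y": 12.1,"z": 0,"turn": -0.577}]}}

```text
clock: 11.75
position: [0.4269, 0.3394, 0.1384]
orientation: [-0.203, 0.979, 0.0, 0.0]
ft_force: [0.5, -0.8, -0.3]
finger_gap: 0.708
grip_force: 0.0
```

```bash
python3 - <<'E'
from geo import *
I={}
for n in("top","scene"):
    p,d=imaging.read_camera(n); np.savez(n+"2.npz",p=p,d=d); I[n]=p
c,s=cur();print(c,s["ft_force"],s["finger_gap"],s["clock"])
a=cv2.resize(I["scene"][130:320,210:380,::-1],None,fx=3,fy=3); b=cv2.resize(I["top"][130:270,230:345,::-1],None,fx=2.4,fy=2.4)
o=np.zeros((570,790,3),np.uint8);o[:,:510]=a;o[:b.shape[0],510:510+b.shape[1]]=b[:,:280];cv2.imwrite("pics/drv.png",o)
rows([(42.67,33.83,10,203.4,2),(42.67,33.83,6.3,203.4,1.3)],hold=1)
E
```

```text
[  42.77536022   33.82789468   13.81795273 -156.70528883] [ 1.59335905  0.62215894 -0.65864373] 0.7046714118377492 11.85
[{"x": 0.0, "y": 0.0, "z": 0.09, "turn": -0.146}, {"x": 0.0, "y": 0.0, "z": 0.18, "turn": -0.292}, {"x": 0.01, "y": 0.0, "z": 0.27, "turn": -0.438}, {"x": 0.01, "y": 0.0, "z": 0.36, "turn": -0.585}, {"x": 0.01, "y": 0.01, "z": 0.44, "turn": -0.731}, {"x": 0.01, "y": 0.01, "z": 0.53, "turn": -0.877}, {"x": 0.02, "y": 0.01, "z": 0.62, "turn": -1.023}, {"x": 0.02, "y": 0.01, "z": 0.71, "turn": -1.169}]
[{"x": -0.0, "y": 0.0, "z": 0.09, "turn": -0.146}, {"x": -0.0, "y": 0.0, "z": 0.18, "turn": -0.292}, {"x": -0.0, "y": 0.01, "z": 0.27, "turn": -0.438}, {"x": -0.0, "y": 0.01, "z": 0.36, "turn": -0.585}, {"x": -0.0, "y": 0.01, "z": 0.44, "turn": -0.731}, {"x": -0.0, "y": 0.01, "z": 0.53, "turn": -0.877}, {"x": -0.0, "y": 0.02, "z": 0.62, "turn": -1.023}, {"x": -0.0, "y": 0.02, "z": 0.71, "turn": -1.169}]
[{"x": -0.0, "y": 0.0, "z": 0.09, "turn": -0.146}, {"x": -0.0, "y": 0.0, "z": 0.18, "turn": -0.292}, {"x": -0.01, "y": 0.0, "z": 0.27, "turn": -0.438}, {"x": -0.01, "y":
[... 760 characters left out ...]
}, {"x": 0.0, "y": -0.01, "z": 0.27, "turn": -0.438}, {"x": 0.0, "y": -0.01, "z": 0.36, "turn": -0.585}, {"x": 0.0, "y": -0.01, "z": 0.44, "turn": -0.731}, {"x": 0.01, "y": -0.01, "z": 0.53, "turn": -0.877}, {"x": 0.01, "y": -0.02, "z": 0.62, "turn": -1.023}, {"x": 0.01, "y": -0.02, "z": 0.71, "turn": -1.169}]
[{"x": 0.0, "y": -0.0, "z": 0.09, "turn": -0.146}, {"x": 0.0, "y": -0.0, "z": 0.18, "turn": -0.292}, {"x": 0.01, "y": -0.0, "z": 0.27, "turn": -0.438}, {"x": 0.01, "y": -0.0, "z": 1.5, "turn": -0.438}, {"x": 0.01, "y": -0.0, "z": 2.73, "turn": -0.438}, {"x": 0.01, "y": -0.0, "z": 3.97, "turn": -0.438}, {"x": 0.01, "y": -0.0, "z": 3.97, "turn": -0.438}]
end [ 42.67  33.83   6.3  203.4 ]
```

View pics/drv.png

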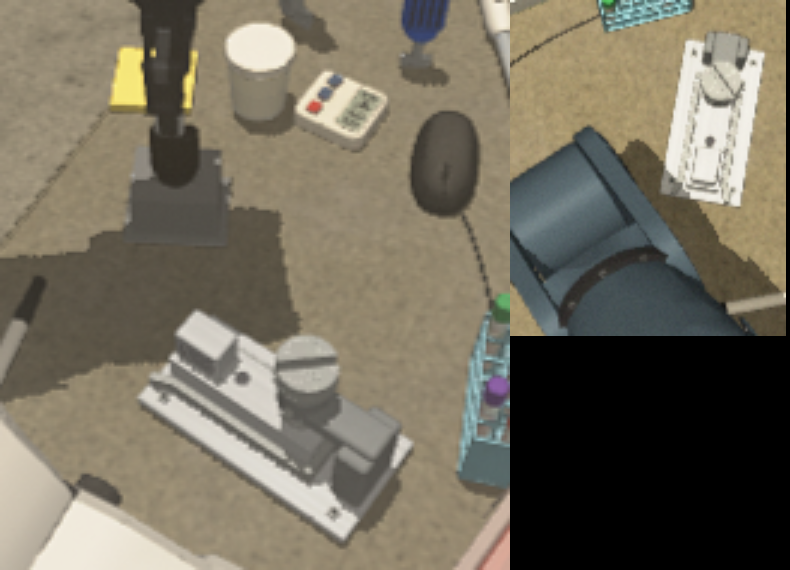

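The block is home in the lane (crop 240,380), and the fingers straddle the handle (crop 175,150). Descend and grip.

Request:
{"name": "move_arm", "arguments": {"series": [{"x": 0.05,"y": 0,"z": 2,"turn": 0},{"x": 0.1,"y": 0,"z": 4,"turn": 0},{"x": 0.1,"y": 0,"z": 5.5,"turn": 0},{"x": 0.1,"y": 0,"z": 6.8,"turn": 0},{"x": 0.1,"y": 0,"z": 7.5,"turn": 0},{"x": 0.1,"y": 0,"z": 7.5,"turn": 0}]}}

```text
clock: 12.45
position: [0.4264, 0.3378, 0.0623]
orientation: [-0.202, 0.979, -0.0, -0.001]
ft_force: [0.4, 0.1, 0.5]
finger_gap: 0.703
grip_force: 0.0
```

Request:
{"name": "move_arm", "arguments": {"series": [{"x": 0,"y": 0,"z": 0,"turn": 0},{"x": 0,"y": 0,"z": 0,"turn": 0},{"x": 0,"y": 0,"z": 0,"turn": 0},{"x": 0,"y": 0,"z": 0,"turn": 0},{"x": 0,"y": 0,"z": 0,"turn": 0},{"x": 0,"y": 0,"z": 0,"turn": 0},{"x": 0,"y": 0,"z": 0,"turn": 0}], "claw": 1, "grip_force": 60}}

```text
clock: 13.15
position: [0.4266, 0.3386, 0.0637]
orientation: [-0.203, 0.979, 0.0, 0.001]
ft_force: [-1.2, -0.4, 6.0]
finger_gap: 0.203
grip_force: 58.6
```

```bash
sed -i 's/math.degrees(math.atan2(M\[1,0\],M\[0,0\]))\]/math.degrees(math.atan2(M[1,0],M[0,0]))%360]/' plan.py && python3 - <<'E'
from geo import *
c,s=cur();print(c,s["ft_force"],s["wrist_torque"],s["finger_gap"]*8.54,s["grip_force"],s["clock"])
E
```

```text
[ 42.66350701  33.86491636   6.371384   203.39338015] [-1.18861293 -0.39068265  5.98466413] [-0.12249354  0.16769523 -0.05428409] 1.7312780263796856 58.629475235939026 13.15
```

```bash
python3 - <<'E'
from geo import *
rows([(42.66,33.86,12,203.4,3),(42.66,33.86,19.5,203.4),(61.33,18.42,19.3,214.1)],hold=2)
E
```

```text
[{"x": 0.0, "y": -0.0, "z": -2.81, "turn": -0.0}, {"x": 0.01, "y": -0.0, "z": -5.63, "turn": -0.0}, {"x": 0.01, "y": -0.0, "z": -9.38, "turn": -0.0}, {"x": 0.01, "y": -0.0, "z": -13.13, "turn": -0.0}, {"x": -1.83, "y": -3.6, "z": -13.1, "turn": -0.031}, {"x": -3.66, "y": -7.2, "z": -13.06, "turn": -0.062}, {"x": -5.5, "y": -10.79, "z": -13.03, "turn": -0.093}, {"x": -7.33, "y": -14.39, "z": -13.0, "turn": -0.125}]
[{"x": -1.37, "y": -3.8, "z": 0.03, "turn": -0.031}, {"x": -2.75, "y": -7.59, "z": 0.07, "turn": -0.062}, {"x": -2.75, "y": -7.59, "z": 0.07, "turn": -0.062}, {"x": -2.75, "y": -7.59, "z": 0.07, "turn": -0.062}]
end [ 61.33  18.42  19.3  214.1 ]
```

Request:
{"name": "move_arm", "arguments": {"series": [{"x": 0,"y": 0,"z": -2.8,"turn": 0},{"x": 0,"y": 0,"z": -5.6,"turn": 0},{"x": 0,"y": 0,"z": -9.4,"turn": 0},{"x": 0,"y": 0,"z": -13.1,"turn": 0},{"x": -1.8,"y": -3.6,"z": -13.1,"turn": -0.03},{"x": -3.7,"y": -7.2,"z": -13.1,"turn": -0.06},{"x": -5.5,"y": -10.8,"z": -13,"turn": -0.093},{"x": -7.3,"y": -14.4,"z": -13,"turn": -0.125}]}}

```text
clock: 13.95
position: [0.5514, 0.234, 0.193]
orientation: [-0.264, 0.964, 0.0, -0.0]
ft_force: [-0.0, -0.1, -1.7]
finger_gap: 0.206
grip_force: 58.8
```

Request:
{"name": "move_arm", "arguments": {"series": [{"x": -1.4,"y": -3.8,"z": 0,"turn": -0.03},{"x": -2.7,"y": -7.6,"z": 0.1,"turn": -0.062},{"x": -2.7,"y": -7.6,"z": 0.1,"turn": -0.062},{"x": -2.7,"y": -7.6,"z": 0.1,"turn": -0.062}]}}

```text
clock: 14.35
position: [0.6123, 0.183, 0.1915]
orientation: [-0.293, 0.956, 0.0, -0.0]
ft_force: [-0.3, -0.2, -1.6]
finger_gap: 0.2
grip_force: 58.9
```

```bash
python3 - <<'E'
from geo import *
p,d=imaging.read_camera("scene");np.savez("scene3.npz",p=p,d=d)
c,s=cur();print(c,s["ft_force"],s["finger_gap"],s["clock"])
cv2.imwrite("pics/slot.png",cv2.resize(p[200:275,265:360,::-1],None,fx=8,fy=8,interpolation=cv2.INTER_CUBIC))
E
```

```text
[ 61.1809412   18.3673067   19.16180927 214.07737013] [ 0.14651343  0.25184482 -1.60410137] 0.2030207572971625 14.4
```

View pics/slot.png

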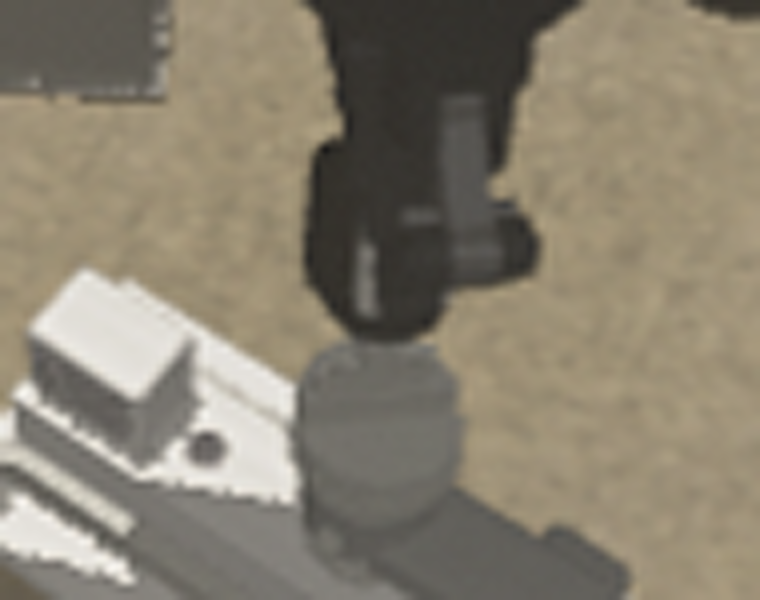

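The fingers are right above the head (crop 380,430), but the driver's shaft is hard to tell from the head in shadow. Depth will separate them.

```bash
python3 - <<'E'
from geo import *
I=np.load("scene3.npz");C=cloud("scene",I["d"]);np.set_printoptions(linewidth=250)
P=I["p"].mean(2).astype(int)
print((C[236:268,300:326,2]*1000).round().astype(int));print(P[236:268,300:326])
c=imaging.calibration("scene");M=R.from_quat(c["rotation"]).as_matrix()
for w in([.6133,.1842,.192],[.6133,.1842,.134],[.6135,.184,.1205]):
    q=M.T@(np.array(w)-c["eye"]);print(w,q[0]/q[2]*c["fx"]+c["cx"],q[1]/q[2]*c["fy"]+c["cy"])
E
```

```text
[[  0  -1   3  -1 192 194 195 195 196 195 202 202 202 245 254 264 268 261 259 240 213 201   1   1   0   1]
 [  0  -1  -2   0  -1 189 192 191 191 192 202 200 202 210 210 208 210 205 211 209 207 197  -1   3  -1   2]
 [  1  -1   0  -1 795   3 183 185 184 184 196 197 200 205 207 205 202 204 204 204 205 181   0  -1   0  -1]
 [  1   1   2   1   0   2 179 184 186 186 194 193 193 204 203 202 203 201 201 199 182   2   0   1   1   0]
 [  1   3  -1  -1  -1   1  -2 181 182 186 186 185 185 185 187 186 188 185 184 183   0  -1  -3  -1   1  -3]
 [  2   1   2   1   2   1   0  -2   0 181 183 185 185 184 186 183 185 184 181  -2   1   0  -1   2  -2   0]
 [ -2   0  -2   1   2  -1   0   1   0 120 160 181 181 182 181 180 181   1   1  -1   0   1  -2   0   0   2]
 [ -1   1   0   0  -1   2 120 121 120 120 158 161 162 161 159 152 148 149 148 149   1   1  -3   0  -1   0]
 [ -1  -4   0   2   1 148 149 150 150 150 154 158 159 156 155 150 148 148 150 149  -1   5   0  -2  -2  -1]
 [  0   1   1   1 119 150 148 149 147 149 151 155 153 154 151 147 148 149 144 146 121   0  -1  -1   0  -1]
 [ -2  -2   0 119 121 146 149 
[... 5231 characters left out ...]
  81  89  96  99 104 104 102 105 105 106 104 102 102  99  93  89  92  93  94  92  91  94]
 [128 128 115  78  84  84  86  94  97 100 101 102 101 100 101  98  96  88  85  89  94  95  94  93  94  93]
 [129 129 117  83  83  89  89  85  87  95  97  97  97  95  91  88  87  86  89  94  95  96  94  95  95  95]
 [129 130 122  99  90 106 100  90  88  88  88  88  89  88  88  88  89  92  96  95  96  95  94  94  94  95]
 [129 131 126 111 102 109 110 101  86  89  90  88  89  91  90  90  95  96  96  95  95  94  95  94  95  95]]
[0.6133, 0.1842, 0.192] 313.9899576477302 231.86422812175283
[0.6133, 0.1842, 0.134] 312.0917703293867 247.73347879886666
[0.6135, 0.184, 0.1205] 311.731346513246 251.26915196559278
```

```bash
python3 - <<'E'
from geo import *
n=np.array([-math.sin(math.radians(34.1)),math.cos(math.radians(34.1))]);t=np.array([n[1],-n[0]])
for v in(248.4,248.8,249.1):
    X=plane("scene",311.8,v,.1342)[:2]*1000;print(v,X,"n blade centre",X@n+1.5,"t",X@t)
c=cur()[0];print("tcp",c,"n",c[:2]@n*10,"t",c[:2]@t*10)
# head rim top ellipse: boundary pixels z~121 top face, depth image 0
I=np.load("scene0.npz");C=cloud("scene",I["d"]);m=((C[...,2]>.1165)&(C[...,2]<.125)).astype(np.uint8);m[:,:295]=0;m[:,335:]=0;m[:238]=0;m[270:]=0
v,u=np.nonzero(m);X=plane("scene",u,v,.1207)[:,:2]*1000;print(cv2.minEnclosingCircle(X.astype(np.float32)),X.mean(0),X.mean(0)@n)
print("dock head n",dk(23)*10@n, "t",dk(23)*10@t)
E
```

```text
248.4 [613.46410138 182.41749284] n blade centre -191.37920683930577 t 610.2556488452351
248.8 [613.84895777 181.57825741] n blade centre -192.28990990461378 t 610.103825046551
249.1 [614.13723633 180.94962401] n blade centre -192.97207649166646 t 609.9901006872874
tcp [ 61.1809412   18.3673067   19.16180927 214.07737013] n -190.91183223280473 t 609.5893900159713
((614.1800537109375, 184.03607177734375), 23.246063232421875) [614.62255801 184.0639001 ] -192.16535825221771
dock head n -191.55227411141587 t 611.1625980196651
```

Request:
{"name": "move_arm", "arguments": {"series": [{"x": -0.1,"y": 0.04,"z": 0.5,"turn": 0},{"x": -0.1,"y": 0.04,"z": 1,"turn": 0},{"x": -0.1,"y": 0.04,"z": 1.3,"turn": 0},{"x": -0.1,"y": 0.04,"z": 1.6,"turn": 0},{"x": -0.1,"y": 0.04,"z": 1.6,"turn": 0},{"x": -0.1,"y": 0.04,"z": 1.6,"turn": 0}]}}

```text
clock: 15.0
position: [0.6129, 0.1845, 0.176]
orientation: [-0.293, 0.956, 0.0, 0.0]
ft_force: [-0.9, 0.3, -0.7]
finger_gap: 0.205
grip_force: 58.9
```

```bash
python3 - <<'E'
from geo import *
c,s=cur();print(c,s["ft_force"],s["wrist_torque"],s["finger_gap"],s["clock"])
n=np.array([-math.sin(math.radians(34.1)),math.cos(math.radians(34.1))]);print(c[:2]@n*10)
E
```

```text
[ 61.29445268  18.44597311  17.60132822 214.10800853] [-0.86548401  0.34112189 -0.71032504] [-0.01442147 -0.00191012  0.01754704] 0.20490790008260945 15.0
-190.89681653317052
```

Request:
{"name": "move_arm", "arguments": {"series": [{"x": 0,"y": 0,"z": 0.2,"turn": 0},{"x": 0,"y": 0,"z": 0.4,"turn": 0},{"x": 0,"y": 0,"z": 0.5,"turn": 0},{"x": 0,"y": 0,"z": 0.5,"turn": 0}]}}

```text
clock: 15.4
position: [0.6129, 0.1843, 0.1708]
orientation: [-0.293, 0.956, 0.0, -0.0]
ft_force: [0.1, -0.1, -1.3]
finger_gap: 0.203
grip_force: 58.9
```

It's in the slot with no contact force. Go nearly to the floor.

Request:
{"name": "move_arm", "arguments": {"series": [{"x": 0,"y": 0,"z": 0.15,"turn": 0},{"x": 0,"y": 0,"z": 0.25,"turn": 0},{"x": 0,"y": 0,"z": 0.25,"turn": 0}]}}

```text
clock: 15.7
position: [0.6129, 0.1844, 0.1683]
orientation: [-0.293, 0.956, 0.0, -0.0]
ft_force: [0.2, -0.4, -0.9]
finger_gap: 0.203
grip_force: 58.9
```

Request:
{"name": "move_arm", "arguments": {"series": [{"x": 0,"y": 0,"z": 0,"turn": 0.08},{"x": 0,"y": 0,"z": 0.02,"turn": 0.16},{"x": 0,"y": 0,"z": 0.04,"turn": 0.24},{"x": 0,"y": 0,"z": 0.05,"turn": 0.3},{"x": 0,"y": 0,"z": 0.05,"turn": 0.3}]}}

```text
clock: 16.2
position: [0.613, 0.1843, 0.168]
orientation: [-0.147, 0.989, -0.0, -0.0]
ft_force: [-0.6, -0.7, -0.7]
finger_gap: 0.2
grip_force: 58.9
```

```bash
python3 - <<'E'
from geo import *
c,s=cur();print(c,s["ft_force"],s["wrist_torque"],s["finger_gap"],s["clock"])
E
```

```text
[ 61.29570498  18.43399965  16.80092732 196.87121705] [-0.62408939 -0.67064146 -0.71618872] [-0.02956422 -0.0405896   0.02437227] 0.2000053007742011 16.2
```

Request:
{"name": "move_arm", "arguments": {"series": [{"x": 0,"y": 0,"z": 0.02,"turn": 0.1},{"x": 0,"y": 0,"z": 0.05,"turn": 0.2},{"x": 0,"y": 0,"z": 0.07,"turn": 0.3},{"x": 0,"y": 0,"z": 0.1,"turn": 0.4},{"x": 0,"y": 0,"z": 0.12,"turn": 0.5},{"x": 0,"y": 0,"z": 0.15,"turn": 0.6}]}}

```text
clock: 16.8
position: [0.6129, 0.1844, 0.1665]
orientation: [0.153, 0.988, 0.0, -0.0]
ft_force: [0.3, -0.5, -0.7]
finger_gap: 0.2
grip_force: 58.9
```

```bash
python3 - <<'E'
from geo import *
c,s=cur();print(c,s["ft_force"],s["wrist_torque"],s["finger_gap"],s["clock"])
p,d=imaging.read_camera("scene");np.savez("scene4.npz",p=p,d=d)
C=cloud("scene",d);np.set_printoptions(linewidth=250);print((C[240:262,298:328,2]*1000).round().astype(int))
cv2.imwrite("pics/turn.png",cv2.resize(cv2.convertScaleAbs(p[225:275,285:345,::-1],alpha=1.5),None,fx=10,fy=10,interpolation=cv2.INTER_CUBIC))
c,s=cur();print(c,s["ft_force"],s["wrist_torque"])
E
```

```text
[ 61.29421052  18.44228265  16.64998453 162.42618986] [ 0.30064194 -0.51071384 -0.66493312] [0.00235429 0.02159828 0.13332026] 0.19969727117768535 16.8
[[  2   0  -1   0 233 229 226 222 221 219 215 193 191 187 186 191 191 188 187 189 188 190 189 186 184 176   0   1   0   1]
 [ -1   0   1   2  -1  -3 221 220 216 212 189 191 191 187 187 188 185 183 185 184 184 185 183 184 181 171  -1  -2  -1   1]
 [  0  -1   2   2   0   3   0 174 177 179 185 189 185 183 182 183 183 178 181 182 183 181 181 179 176   1   2   1   2   2]
 [ -2  -1   0  -1   0   0   2   1 159 176 181 187 182 177 179 181 178 176 177 176 178 178 180 175 169   3   0  -1   1   0]
 [ -2  -1   0   2   1   0  -2  -1 158 162 177 181 178 172 176 176 175 171 173 175 176 174 172 171 167   1  -2   1  -3   2]
 [ -1   2   0   1   2   0  -1 118 154 160 162 177 174 170 173 173 160 168 170 171 172 170 170 165  -1   2 795  -1  -1  -1]
 [ 13  -2   0  -1   1  -2   0 116 123 153 159 159 159 159 167 163 160 160 165 166 165 167 118 118  -2  -2   0  -1   0   0]
 [ 16  15  13  -1   0  -1   1 110 119 123 124 159 160 158 160 157 160 160 160 158 162 1
[... 1185 characters left out ...]
119 118 118 117 119 120 119 119 119 119 120 108 109 109 111   2   1   3   1   0]
 [ 43  45  44  46 106 113 118 119 120 120 120 120 117 120 120 119 119 120 120 119 118 119 105 107 106   0   0  -1   1   0]
 [ 44  43  43  44 106 108 115 117 121 121 118 119 117 120 119 119 119 119 119 119 120 119 107 108 106   0   0   0   1   0]
 [ 43  45  44  44  47 108 108 113 114 118 117 119 119 117 119 120 120 117 121 119 119 115 108 105   1   2  -2  -1   0   3]
 [ 44  44  43  45  43 102 104 109 109 114 114 117 116 117 118 118 118 117 116 115 112 112 107 104  80   1   0   1   1   1]]
[ 61.29282107  18.4427482   16.64760257 162.09009989] [-0.42819039 -0.47070904 -0.95459146] [0.00459693 0.03830452 0.08829346]
```

View pics/turn.png

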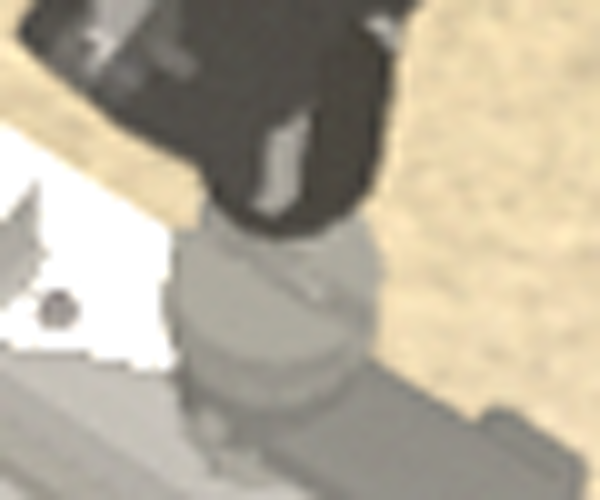

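The slot has turned with the blade (crop 215,215 to 350,310), and the wrist torque is about 0.13 N m. Continue to the target.

Request:
{"name": "move_arm", "arguments": {"series": [{"x": 0,"y": 0,"z": 0.02,"turn": 0.1},{"x": 0,"y": 0,"z": 0.05,"turn": 0.2},{"x": 0,"y": 0,"z": 0.07,"turn": 0.3},{"x": 0,"y": 0,"z": 0.1,"turn": 0.4},{"x": 0,"y": 0,"z": 0.12,"turn": 0.5},{"x": 0,"y": 0,"z": 0.15,"turn": 0.6},{"x": 0,"y": 0,"z": 0.17,"turn": 0.7},{"x": 0,"y": 0,"z": 0.17,"turn": 0.7}]}}

```text
clock: 17.65
position: [0.6129, 0.1845, 0.1648]
orientation: [0.481, 0.877, 0.0, -0.0]
ft_force: [0.4, 0.3, -1.8]
finger_gap: 0.202
grip_force: 58.9
```

```bash
python3 - <<'E'
from geo import *
c,s=cur();print(c,s["ft_force"],s["wrist_torque"],s["finger_gap"],s["clock"])
p,d=imaging.read_camera("scene");np.savez("scene5.npz",p=p,d=d)
for k in(4,5):
    I=np.load(f"scene{k}.npz");C=cloud("scene",I["d"]);z=C[...,2]
    r_=np.hypot(C[...,0]-.614,C[...,1]-.184)
    m=(r_<.018)&(z>.112)&(z<.125)&(np.arange(420)[:,None]>250); print(k,"head z",np.median(z[m]),m.sum())
    g=(r_<.026)&(z>.100)&(z<.1145)
    v,u=np.nonzero(g);X=C[g]*1000;print(np.c_[u,v,X.round()][:60:2].astype(int).tolist())
E
```

```text
[ 61.29191663  18.44652875  16.47616464 122.52281523] [ 0.39550668  0.30228113 -1.76884667] [0.12625161 0.04754666 0.05853591] 0.20199314184539618 17.65
4 head z 0.1191773264378454 121
[[305, 247, 595, 193, 110], [305, 248, 596, 191, 109], [308, 250, 604, 187, 114], [301, 254, 594, 176, 106], [318, 255, 627, 187, 111], [320, 255, 631, 187, 114], [302, 256, 599, 169, 114], [319, 256, 629, 187, 109], [321, 256, 633, 187, 113], [319, 257, 630, 186, 108], [321, 257, 634, 187, 109], [302, 258, 600, 169, 106], [320, 258, 632, 186, 105], [322, 258, 636, 187, 106], [303, 259, 603, 166, 108], [321, 259, 635, 183, 108], [303, 260, 604, 164, 108], [305, 260, 608, 164, 113], [320, 260, 635, 180, 108], [303, 261, 604, 165, 102], [305, 261, 609, 164, 109], [307, 261, 613, 163, 114], [318, 261, 632, 174, 112], [320, 261, 635, 178, 107], [304, 262, 606, 165, 100], [306, 262, 611, 164, 106], [308, 262, 615, 163, 111], [310, 262, 619, 164, 113], [315, 262, 628, 169, 112], [317, 262, 631, 172, 110]]
5 head z 0.11764658067767342 126
[[301, 253, 594, 175, 112], [314, 253, 618, 187, 113], [311, 254, 612, 186, 105], [301, 255, 595, 174, 106], [302, 256, 599, 169, 113], [302, 257, 600, 168, 111], [322, 257, 636, 185, 113], [303, 258, 602, 167, 110], [315, 258, 624, 179, 110], [302, 259, 600, 168, 103], [304, 259, 605, 165, 112], [313, 259, 621, 176, 108], [315, 259, 624, 180, 104], [321, 259, 636, 182, 110], [303, 260, 603, 166, 104], [305, 260, 608, 164, 111], [313, 260, 621, 175, 105], [315, 260, 625, 178, 103], [320, 260, 635, 180, 109], [303, 261, 604, 165, 102], [305, 261, 609, 164, 109], [307, 261, 613, 163, 114], [315, 261, 626, 174, 106], [318, 261, 633, 173, 113], [320, 261, 635, 179, 107], [304, 262, 607, 164, 103], [306, 262, 610, 165, 103], [308, 262, 615, 164, 110], [310, 262, 619, 164, 113], [312, 262, 623, 166, 114]]
```

Request:
{"name": "move_arm", "arguments": {"series": [{"x": 0,"y": 0,"z": 0.02,"turn": 0.08},{"x": 0,"y": 0,"z": 0.04,"turn": 0.15},{"x": 0,"y": 0,"z": 0.04,"turn": 0.15}]}}

```text
clock: 18.0
position: [0.6129, 0.1845, 0.1644]
orientation: [0.545, 0.839, 0.0, -0.0]
ft_force: [0.6, 0.0, -1.9]
finger_gap: 0.202
grip_force: 58.9
```

```bash
python3 - <<'E'
from geo import *
c,s=cur();print(c,s["ft_force"],s["wrist_torque"],s["finger_gap"],s["clock"])
E
```

```text
[ 61.29408051  18.44505326  16.44007641 114.01168017] [ 0.61407402  0.04019745 -1.8972105 ] [0.16120832 0.04456062 0.0231071 ] 0.20246271946919844 18.0
```

Request:
{"name": "move_arm", "arguments": {"series": [{"x": 0,"y": 0,"z": 0,"turn": -0.06},{"x": 0,"y": 0,"z": 0,"turn": -0.12},{"x": 0,"y": 0,"z": 0,"turn": -0.12},{"x": 0,"y": 0,"z": -0.6,"turn": -0.12},{"x": 0,"y": 0,"z": -1.8,"turn": -0.12},{"x": 0,"y": 0,"z": -3,"turn": -0.12},{"x": 0,"y": 0,"z": -3.5,"turn": -0.12}]}}

```text
clock: 18.7
position: [0.6137, 0.1845, 0.2017]
orientation: [0.495, 0.869, 0.001, 0.001]
ft_force: [0.0, 1.1, -1.2]
finger_gap: 0.206
grip_force: 58.9
```

```bash
python3 - <<'E'
from geo import *
c,s=cur();print(c,s["ft_force"],s["wrist_torque"],s["finger_gap"],s["clock"])
rows([(42.66,33.86,19.5,203.4)],hold=1)
E
```

```text
[ 61.36682897  18.45446257  20.17232365 120.71416144] [ 0.04201148  1.06641841 -1.22711077] [ 0.03747827 -0.0011776  -0.00102979] 0.20556360531809084 18.7
[{"x": 2.28, "y": -0.82, "z": 0.07, "turn": -0.144}, {"x": 4.56, "y": -1.64, "z": 0.13, "turn": -0.289}, {"x": 6.84, "y": -2.46, "z": 0.2, "turn": -0.433}, {"x": 9.12, "y": -3.29, "z": 0.27, "turn": -0.577}, {"x": 11.4, "y": -4.11, "z": 0.34, "turn": -0.722}, {"x": 13.68, "y": -4.93, "z": 0.4, "turn": -0.866}, {"x": 15.96, "y": -5.75, "z": 0.47, "turn": -1.01}, {"x": 18.24, "y": -6.57, "z": 0.54, "turn": -1.155}]
[{"x": 1.67, "y": 1.75, "z": 0.07, "turn": -0.144}, {"x": 3.35, "y": 3.51, "z": 0.13, "turn": -0.289}, {"x": 3.35, "y": 3.51, "z": 0.13, "turn": -0.289}]
end [ 42.66  33.86  19.5  203.4 ]
```

Request:
{"name": "move_arm", "arguments": {"series": [{"x": 2.3,"y": -0.8,"z": 0,"turn": -0.144},{"x": 4.6,"y": -1.6,"z": 0,"turn": -0.289},{"x": 6.8,"y": -2.5,"z": 0,"turn": -0.433},{"x": 9.1,"y": -3.3,"z": 0,"turn": -0.577},{"x": 11.4,"y": -4.1,"z": 0,"turn": -0.722},{"x": 13.7,"y": -4.9,"z": 0.1,"turn": -0.866},{"x": 16,"y": -5.8,"z": 0.3,"turn": -1.01},{"x": 18.2,"y": -6.6,"z": 0.5,"turn": -1.155}]}}

```text
clock: 19.5
position: [0.4625, 0.3078, 0.1949]
orientation: [-0.063, 0.998, 0.0, 0.0]
ft_force: [-1.5, 0.1, -0.9]
finger_gap: 0.201
grip_force: 59.0
```

```bash
cat > slot.py <<'E'
from geo import *
import sys
k=sys.argv[1]
if len(sys.argv)>2:
    p,d=imaging.read_camera("scene");np.savez(f"scene{k}.npz",p=p,d=d)
    p,d=imaging.read_camera("top");np.savez(f"top{k}.npz",p=p,d=d)
I=np.load(f"scene{k}.npz");C=cloud("scene",I["d"]);z=C[...,2]
m=(np.hypot(C[...,0]-.614,C[...,1]-.184)<.0195)&(z>.1145)&(z<.1245);hz=np.median(z[m]);print("head z",hz,z[m].mean(),m.sum())
np.set_printoptions(linewidth=250)
print((z[240:264,298:326]*1000).round().astype(int));print(I["p"][240:264,298:326].mean(2).astype(int))
E
python3 slot.py 0 | head -1; python3 slot.py 6 new; python3 - <<'E'
from geo import *
c,s=cur();print(c,s["clock"])
E
```

```text
head z 0.12086771951365716 0.12066560636538472 210
head z 0.11708082771134204 0.11710056746942292 186
[[  3   1  -1   1   3  -4   0   0   0   2  -2  -2   1  -2   1  -1   0   0   0  -1  -3   2  -2   2   2  -2   1   3]
 [  0  -2   0   1   0   0   1   0   0  -2   0   2   1   1   2   2  -4   0   0  -1  -1   0  -2   1   0   2  -1   0]
 [  0   1   1  -1   0  -4  -2  -1   1   2   0   1   2   2  -1   1   0   2  -1   0   0  -3  -3   1  -2   0   1   2]
 [  1   0  -1   0  -1   0   0   0   1   2   1 117  -2   1  -1 120 114   0  -2  -2  -1  -1  -1   0  -2   0   1   2]
 [  1  -1  -2   1  -1  -1   0  -2   2 118 119 117  -1   0   2 116 116 117 117 119   0   2  -1   0   0   0   2  -1]
 [  0   2  -1  -1  -1   0   0 116 116 118 115 117   1   2   0 114 117 116 117 117 117 118  -1  -1  -1   0   1   0]
 [ 11   1  -1   0   0   0 118 118 117 117 115 119 106 104 104 113 118 119 117 117 116 116 118   0   0  -2  -2   1]
 [ 16  13  15   2   1 119 117 117 117 116 115 116 105 103 104 109 115 118 116 118 117 116 116 117  -2   0  -1   0]
 [ 14  13  17  13   3 116 116 117 116 119 118 118 107 106 106 108 117 117 116 
[... 3882 characters left out ...]
 177 175 175 168 143 147 181 181 178 177 153 100 106 127 130 133]
 [204 206 212 189  99  89  97 132 168 182 199 191 179 174 170 172 156 144 188 192 169 153 115  95 111 127 131 136]
 [203 203 208 193 131  88  94  91 103 144 168 168 170 174 172 174 152 126 178 169 113  91  93  97 109 125 129 132]
 [205 206 207 188 121  86  94  93  91  91  97 105 121 157 175 175 150  90 103  91  93  97  95  87  87 111 130 132]
 [206 207 209 188 116  75  90  99 100  94  95  93  91 129 180 179 160 106  94  96  95  94  91  88  85 105 132 131]
 [207 207 209 194 133  71  82  96 106  97  95  96  94 131 176 174 159 117  97  97  91  90  89  89  85 112 146 135]]
[ 46.15151808  30.84834265  19.47478173 187.2441934 ] 19.6
```

```bash
python3 - <<'E'
from geo import *
I=np.load("scene6.npz");C=cloud("scene",I["d"]);z=C[...,2]*1000
L=[];Rr=[]
for v in range(246,259):
    low=[u for u in range(307,317) if z[v,u]<110.9]
    if low: L.append((min(low)-.5,v)); 
    Rr.append((max(low)+.5,v))
for e in(L,Rr):
    e=np.array(e,float);X=plane("scene",e[:,0],e[:,1],.1172)[:,:2]*1000
    f=cv2.fitLine(X.astype(np.float32),cv2.DIST_L2,0,.01,.01).ravel();a=np.degrees(np.arctan2(f[1],f[0]))%180;v=np.radians(-9.7-a+360);print(a,v,f[2:])
print(L,Rr)
rows([(42.66,33.86,19.5,203.4)],hold=1)
E
```

```text
121.90198 3.9862976 [610.7819  182.89688]
121.31543 3.9965348 [617.30365 186.27332]
[(309.5, 246), (309.5, 247), (309.5, 248), (309.5, 249), (309.5, 250), (310.5, 251), (310.5, 252), (310.5, 253), (310.5, 254), (310.5, 255), (310.5, 256), (310.5, 257), (311.5, 258)] [(312.5, 246), (313.5, 247), (313.5, 248), (313.5, 249), (313.5, 250), (313.5, 251), (313.5, 252), (314.5, 253), (313.5, 254), (314.5, 255), (314.5, 256), (314.5, 257), (314.5, 258)]
[{"x": 1.54, "y": 1.71, "z": -0.01, "turn": -0.141}, {"x": 3.08, "y": 3.43, "z": -0.03, "turn": -0.282}, {"x": 3.08, "y": 3.43, "z": -0.03, "turn": -0.282}]
end [ 42.66  33.86  19.5  203.4 ]
```

The slot reads 3.95 to 4.0 rad, which is about 1.1 mm of press, so it is set. Now I return the driver.

Request:
{"name": "move_arm", "arguments": {"series": [{"x": 1.5,"y": 1.7,"z": 0,"turn": -0.141},{"x": 3.1,"y": 3.4,"z": 0,"turn": -0.282},{"x": 3.1,"y": 3.4,"z": 0,"turn": -0.282},{"x": 3.1,"y": 3.4,"z": 0,"turn": -0.282}]}}

```text
clock: 20.0
position: [0.4288, 0.3372, 0.1948]
orientation: [-0.198, 0.98, 0.0, 0.0]
ft_force: [0.5, -0.4, -1.7]
finger_gap: 0.204
grip_force: 59.0
```

```bash
python3 - <<'E'
from geo import *
c,s=cur();print(c,s["ft_force"],s["finger_gap"],s["clock"])
rows([(42.66,33.86,13,203.4,3),(42.66,33.86,8,203.4,1.5)],hold=0)
E
```

```text
[ 42.88296357  33.7151013   19.48161981 202.89850768] [ 0.5298724  -0.40982267 -1.70441075] 0.20397978439631917 20.0
[{"x": 0.05, "y": 0.07, "z": 2.16, "turn": -0.003}, {"x": 0.1, "y": 0.15, "z": 4.32, "turn": -0.006}, {"x": 0.15, "y": 0.22, "z": 6.48, "turn": -0.009}, {"x": 0.15, "y": 0.22, "z": 7.73, "turn": -0.009}, {"x": 0.15, "y": 0.22, "z": 8.98, "turn": -0.009}, {"x": 0.15, "y": 0.22, "z": 10.23, "turn": -0.009}, {"x": 0.15, "y": 0.22, "z": 11.48, "turn": -0.009}]
end [ 42.66  33.86   8.   203.4 ]
```

Request:
{"name": "move_arm", "arguments": {"series": [{"x": 0.1,"y": 0.1,"z": 2.2,"turn": 0},{"x": 0.1,"y": 0.1,"z": 4.3,"turn": 0},{"x": 0.1,"y": 0.1,"z": 6.5,"turn": 0},{"x": 0.1,"y": 0.1,"z": 6.5,"turn": 0},{"x": 0.1,"y": 0.1,"z": 6.5,"turn": 0}]}}

```text
clock: 20.5
position: [0.4279, 0.3374, 0.1299]
orientation: [-0.199, 0.98, -0.0, 0.0]
ft_force: [0.4, 0.3, -0.7]
finger_gap: 0.203
grip_force: 59.0
```

```bash
python3 - <<'E'
from geo import *
c,s=cur();print(c,s["ft_force"],s["finger_gap"],s["clock"])
rows([(42.66,33.86,8,203.4,1.2)],hold=1)
E
```

```text
[ 42.78612181  33.73932172  12.9912112  202.91379535] [ 0.38763375  0.31713604 -0.73133601] 0.20312416801156344 20.5
[{"x": 0.01, "y": 0.03, "z": 1.0, "turn": -0.002}, {"x": 0.03, "y": 0.06, "z": 2.0, "turn": -0.003}, {"x": 0.04, "y": 0.1, "z": 2.99, "turn": -0.005}, {"x": 0.06, "y": 0.13, "z": 3.99, "turn": -0.007}, {"x": 0.07, "y": 0.16, "z": 4.99, "turn": -0.008}, {"x": 0.07, "y": 0.16, "z": 4.99, "turn": -0.008}]
end [ 42.66  33.86   8.   203.4 ]
```

Settled. I apply the 1.7 mm correction and lower to just above the seat.

Request:
{"name": "move_arm", "arguments": {"series": [{"x": 0.07,"y": 0.16,"z": 0.5,"turn": -0.008},{"x": 0.07,"y": 0.16,"z": 1.5,"turn": -0.008},{"x": 0.07,"y": 0.16,"z": 2.7,"turn": -0.008},{"x": 0.07,"y": 0.16,"z": 3.9,"turn": -0.008},{"x": 0.07,"y": 0.16,"z": 5,"turn": -0.008},{"x": 0.07,"y": 0.16,"z": 5,"turn": -0.008}]}}

```text
clock: 21.1
position: [0.425, 0.3384, 0.0775]
orientation: [-0.204, 0.979, -0.001, -0.001]
ft_force: [0.1, -0.2, -2.1]
finger_gap: 0.199
grip_force: 59.0
```

```bash
python3 - <<'E'
from geo import *
c,s=cur();print(c,s["ft_force"],s["wrist_torque"],s["finger_gap"],s["clock"])
E
```

```text
[ 42.50191887  33.8357948    7.752193   203.49801105] [ 0.05981072 -0.22395433 -2.14685589] [-0.01149231  0.04602023 -0.03782533] 0.19887916315275486 21.1
```

Request:
{"name": "move_arm", "arguments": {"series": [{"x": 0,"y": 0,"z": 0.6,"turn": 0},{"x": 0,"y": 0,"z": 1.1,"turn": 0},{"x": 0,"y": 0,"z": 1.3,"turn": 0},{"x": 0,"y": 0,"z": 1.3,"turn": 0}]}}

```text
clock: 21.5
position: [0.4258, 0.3389, 0.0662]
orientation: [-0.204, 0.979, -0.0, -0.0]
ft_force: [-0.0, 0.2, -1.1]
finger_gap: 0.202
grip_force: 59.0
```

```bash
python3 - <<'E'
from geo import *
c,s=cur();print(c,s["ft_force"],s["wrist_torque"],s["finger_gap"],s["clock"])
E
```

```text
[ 42.57722021  33.88838095   6.62135623 203.5015654 ] [-0.04023044  0.19215594 -1.06256351] [-0.0280639  -0.04855093 -0.0166901 ] 0.20201689752939903 21.5
```

Request:
{"name": "move_arm", "arguments": {"series": [{"x": 0,"y": 0,"z": 0.15,"turn": 0},{"x": 0,"y": 0,"z": 0.23,"turn": 0},{"x": 0,"y": 0,"z": 0.23,"turn": 0}]}}

```text
clock: 21.8
position: [0.4258, 0.3389, 0.0641]
orientation: [-0.204, 0.979, 0.0, 0.0]
ft_force: [0.0, 0.1, -0.9]
finger_gap: 0.203
grip_force: 59.0
```

Request:
{"name": "move_arm", "arguments": {"series": [{"x": 0,"y": 0,"z": 0,"turn": 0},{"x": 0,"y": 0,"z": 0,"turn": 0},{"x": 0,"y": 0,"z": 0,"turn": 0},{"x": 0,"y": 0,"z": 0,"turn": 0},{"x": 0,"y": 0,"z": 0,"turn": 0},{"x": 0,"y": 0,"z": -1,"turn": 0},{"x": 0,"y": 0,"z": -4,"turn": 0},{"x": 0,"y": 0,"z": -8,"turn": 0}], "claw": 6}}

```text
clock: 22.6
position: [0.4251, 0.3384, 0.1444]
orientation: [-0.204, 0.979, -0.001, -0.001]
ft_force: [0.9, 0.4, 0.3]
finger_gap: 0.704
grip_force: 0.0
```

```bash
python3 - <<'E'
from geo import *
c,s=cur();print(c,s["ft_force"],s["finger_gap"],s["clock"])
a=dk(-62.6,.3);print(a)
rows([(*a,14,170.3),(*a,9,170.3,3)],start=(c[0],c[1],14.4,c[3]),hold=2)
E
```

```text
[ 42.5068212   33.83967657  14.44452052 203.5016013 ] [0.88636882 0.41489273 0.33327686] 0.7044287534446705 22.6
[52.91455096 19.87431462]
[{"x": -0.99, "y": -4.24, "z": 0.1, "turn": 0.145}, {"x": -1.99, "y": -8.48, "z": 0.2, "turn": 0.29}, {"x": -2.98, "y": -12.72, "z": 0.3, "turn": 0.435}, {"x": -3.98, "y": -16.96, "z": 0.4, "turn": 0.579}, {"x": -3.98, "y": -16.96, "z": 2.9, "turn": 0.579}, {"x": -3.98, "y": -16.96, "z": 5.4, "turn": 0.579}, {"x": -3.98, "y": -16.96, "z": 5.4, "turn": 0.579}, {"x": -3.98, "y": -16.96, "z": 5.4, "turn": 0.579}]
end [ 52.91  19.87   9.   170.3 ]
```

Request:
{"name": "move_arm", "arguments": {"series": [{"x": -1,"y": -4.2,"z": 0.1,"turn": 0.145},{"x": -2,"y": -8.5,"z": 0.2,"turn": 0.29},{"x": -3,"y": -12.7,"z": 0.3,"turn": 0.435},{"x": -4,"y": -17,"z": 0.4,"turn": 0.579},{"x": -4,"y": -17,"z": 2.9,"turn": 0.579},{"x": -4,"y": -17,"z": 5.4,"turn": 0.579},{"x": -4,"y": -17,"z": 5.4,"turn": 0.579},{"x": -4,"y": -17,"z": 5.4,"turn": 0.579}]}}

```text
clock: 23.4
position: [0.5304, 0.1991, 0.0909]
orientation: [0.084, 0.996, -0.0, 0.0]
ft_force: [-0.9, 0.4, 0.5]
finger_gap: 0.702
grip_force: 0.0
```

```bash
python3 - <<'E'
from geo import *
p,d=imaging.read_camera("scene");C=cloud("scene",d)
m=(p.max(2)<75)&(abs(C[...,0]-.427)<.05)&(abs(C[...,1]-.337)<.05)&(C[...,2]>.06)
X=C[m];print("handle n",m.sum(),"zmax",np.percentile(X[:,2],95),"top ctr",X[X[:,2]>.1].mean(0))
c,s=cur();print(c,s["ft_force"],s["clock"])
a=dk(-62.6,.3)
rows([(*a,9,170.3),(*a,4.8,170.3,1.2)],hold=1)
E
```

```text
Traceback (most recent call last):
IndexError: index -1 is out of bounds for axis 0 with size 0
```

Request:
{"name": "move_arm", "arguments": {"series": [{"x": 0.1,"y": 0,"z": 1.2,"turn": 0},{"x": 0.1,"y": 0,"z": 2.4,"turn": 0},{"x": 0.1,"y": 0,"z": 3.5,"turn": 0},{"x": 0.1,"y": 0,"z": 4.25,"turn": 0},{"x": 0.1,"y": 0,"z": 4.25,"turn": 0},{"x": 0.1,"y": 0,"z": 4.25,"turn": 0}]}}

```text
clock: 24.05
position: [0.5294, 0.1992, 0.0475]
orientation: [0.084, 0.996, -0.0, -0.0]
ft_force: [0.3, 0.4, 0.3]
finger_gap: 0.702
grip_force: 0.0
```

```bash
python3 - <<'E'
from geo import *
c,s=cur();print(c,s["ft_force"],s["wrist_torque"],s["clock"])
p,d=imaging.read_camera("scene");C=cloud("scene",d);q,e=imaging.read_camera("top");np.savez("s7.npz",p=p,d=d,q=q,e=e);K=cloud("top",e)
for v in(172,180,188,200): print(p[v,268],C[v,268].round(3))
for v in(230,236,240): print(q[v,260],K[v,260].round(3))
E
```

```text
[ 52.93547177  19.91590254   4.74729773 170.33167768] [0.27110771 0.37527723 0.26521685] [0.01240649 0.00878112 0.04906011] 24.05
[60 64 67] [0.545 0.14  0.368]
[65 71 72] [0.545 0.139 0.351]
[51 49 46] [0.546 0.136 0.335]
[52 49 46] [0.546 0.134 0.307]
[14 14 14] [0.439 0.335 0.099]
[35 33 33] [0.422 0.335 0.107]
[40 37 38] [0.279 0.261 1.426]
```

Request:
{"name": "move_arm", "arguments": {"series": [{"x": 0,"y": 0,"z": -0.04,"turn": 0},{"x": 0,"y": 0,"z": -0.04,"turn": 0},{"x": 0,"y": 0,"z": -0.04,"turn": 0},{"x": 0,"y": 0,"z": -0.04,"turn": 0},{"x": 0,"y": 0,"z": -0.04,"turn": 0},{"x": 0,"y": 0,"z": -0.04,"turn": 0}], "claw": 2, "grip_force": 40}}

```text
clock: 24.75
position: [0.5295, 0.1992, 0.0484]
orientation: [0.084, 0.996, 0.0, 0.0]
ft_force: [-1.8, 0.2, 5.7]
finger_gap: 0.319
grip_force: 40.4
```

Request:
{"name": "move_arm", "arguments": {"series": [{"x": 0.2,"y": 0,"z": 0,"turn": 0},{"x": 0.5,"y": 0,"z": 0,"turn": 0},{"x": 1,"y": 0,"z": 0,"turn": 0},{"x": 1.5,"y": 0,"z": 0,"turn": 0}]}}

```text
clock: 25.15
position: [0.5158, 0.2018, 0.0484]
orientation: [0.084, 0.996, 0.0, 0.002]
ft_force: [6.1, -0.9, 0.3]
finger_gap: 0.318
grip_force: 39.9
```

```bash
python3 - <<'E'
from geo import *
c,s=cur();print(c,s["ft_force"],s["wrist_torque"],s["finger_gap"],s["clock"])
E
```

```text
[ 51.58138736  20.17506849   4.84487145 170.33445457] [ 6.10414799 -0.87268805  0.27098176] [-0.19952726 -0.86438832  0.02704291] 0.31774309119889993 25.15
```

A drag of about 6 N, which is light. Draw it out level, then lift.

Request:
{"name": "move_arm", "arguments": {"series": [{"x": 0.8,"y": 0,"z": 0,"turn": 0},{"x": 1.6,"y": 0,"z": 0,"turn": 0},{"x": 2.4,"y": 0,"z": 0,"turn": 0},{"x": 3.2,"y": 0,"z": 0,"turn": 0},{"x": 4,"y": 0,"z": 0,"turn": 0},{"x": 4.6,"y": 0,"z": 0,"turn": 0},{"x": 4.6,"y": 0,"z": 0,"turn": 0}]}}

```text
clock: 25.85
position: [0.4685, 0.2097, 0.0483]
orientation: [0.084, 0.996, 0.0, -0.0]
ft_force: [-2.6, 1.9, 8.4]
finger_gap: 0.318
grip_force: 41.2
```

```bash
python3 - <<'E'
from geo import *
c,s=cur();print(c,s["ft_force"],s["wrist_torque"],s["finger_gap"],s["clock"]); print((c[:2]-D)@(dk(10)-D)*10)
rows([(c[0],c[1],9,170.3,2),(49,28,9,172),(56.5,36.1,9,177.3)],hold=1)
E
```

```text
[ 46.84574274  20.96723338   4.83306501 170.3514439 ] [-2.57377499  1.91268552  8.40316662] [0.20761333 0.15986332 0.00824977] 0.3184974507195206 25.85
-124.26190521628021
[{"x": 0.0, "y": 0.0, "z": -1.39, "turn": 0.0}, {"x": 0.0, "y": 0.0, "z": -2.78, "turn": 0.001}, {"x": 0.0, "y": 0.0, "z": -4.17, "turn": 0.001}, {"x": -0.47, "y": 3.65, "z": -4.17, "turn": -0.014}, {"x": -0.95, "y": 7.29, "z": -4.17, "turn": -0.029}, {"x": -2.96, "y": 10.38, "z": -4.17, "turn": -0.06}, {"x": -4.97, "y": 13.46, "z": -4.17, "turn": -0.09}, {"x": -6.98, "y": 16.54, "z": -4.17, "turn": -0.121}]
[{"x": 0.0, "y": 0.0, "z": -0.0, "turn": -0.0}]
end [ 56.5  36.1   9.  177.3]
```

Request:
{"name": "move_arm", "arguments": {"series": [{"x": 0,"y": 0,"z": -1.4,"turn": 0},{"x": 0,"y": 0,"z": -2.8,"turn": 0},{"x": 0,"y": 0,"z": -4.2,"turn": 0},{"x": -0.5,"y": 3.6,"z": -4.2,"turn": -0.014},{"x": -0.9,"y": 7.3,"z": -4.2,"turn": -0.03},{"x": -3,"y": 10.4,"z": -4.2,"turn": -0.06},{"x": -5,"y": 13.5,"z": -4.2,"turn": -0.09},{"x": -7,"y": 16.5,"z": -4.2,"turn": -0.12}]}}

```text
clock: 26.65
position: [0.5662, 0.3614, 0.0908]
orientation: [0.024, 1.0, -0.0, -0.0]
ft_force: [0.6, 0.2, -2.9]
finger_gap: 0.319
grip_force: 40.4
```

Request:
{"name": "move_arm", "arguments": {"series": [{"x": 0,"y": 0,"z": 0,"turn": 0},{"x": 0,"y": 0,"z": 2,"turn": 0},{"x": 0,"y": 0,"z": 4,"turn": 0},{"x": 0,"y": 0,"z": 5,"turn": 0},{"x": 0,"y": 0,"z": 5.3,"turn": 0},{"x": 0,"y": 0,"z": 5.3,"turn": 0}]}}

```text
clock: 27.25
position: [0.5658, 0.3602, 0.0374]
orientation: [0.024, 1.0, -0.0, -0.0]
ft_force: [0.1, 0.4, -3.0]
finger_gap: 0.317
grip_force: 40.8
```

```bash
python3 - <<'E'
from geo import *
c,s=cur();print(c,s["ft_force"],s["wrist_torque"],s["finger_gap"],s["clock"])
E
```

```text
[ 56.58224475  36.01677048   3.73772792 177.19544308] [ 0.06489675  0.40435619 -3.00300782] [0.00638327 0.03451773 0.05187609] 0.3172911709366745 27.25
```

Request:
{"name": "move_arm", "arguments": {"series": [{"x": 0,"y": 0,"z": 0.15,"turn": 0},{"x": 0,"y": 0,"z": 0.27,"turn": 0},{"x": 0,"y": 0,"z": 0.33,"turn": 0},{"x": 0,"y": 0,"z": 0.33,"turn": 0}]}}

```text
clock: 27.65
position: [0.5661, 0.3604, 0.0345]
orientation: [0.024, 1.0, 0.0, 0.0]
ft_force: [-2.9, -0.6, 5.2]
finger_gap: 0.322
grip_force: 41.6
```

Request:
{"name": "move_arm", "arguments": {"series": [{"x": 0,"y": 0,"z": 0,"turn": 0},{"x": 0,"y": 0,"z": 0,"turn": 0},{"x": 0,"y": 0,"z": 0,"turn": 0},{"x": 0,"y": 0,"z": 0,"turn": 0},{"x": 0,"y": 0,"z": 0,"turn": 0},{"x": 0,"y": 0,"z": -2,"turn": 0},{"x": 0,"y": 0,"z": -6,"turn": 0},{"x": 0,"y": 0,"z": -11,"turn": 0}], "claw": 8}}

```text
clock: 28.45
position: [0.565, 0.3597, 0.1432]
orientation: [0.024, 1.0, -0.001, -0.002]
ft_force: [1.2, 0.5, -0.0]
finger_gap: 0.935
grip_force: 0.0
```

Request:
{"name": "move_arm", "arguments": {"series": [{"x": 2,"y": 0,"z": -4,"turn": 0},{"x": 4,"y": 0,"z": -7,"turn": 0},{"x": 6,"y": 0,"z": -11,"turn": 0},{"x": 9,"y": 0,"z": -14,"turn": 0},{"x": 12,"y": 0,"z": -17,"turn": 0},{"x": 15,"y": 0,"z": -20,"turn": 0},{"x": 18,"y": 0,"z": -22,"turn": 0},{"x": 18,"y": 0,"z": -22,"turn": 0}]}}

```text
clock: 29.25
position: [0.3842, 0.3698, 0.3673]
orientation: [0.023, 1.0, 0.002, 0.002]
ft_force: [-0.2, -0.0, 0.4]
finger_gap: 0.941
grip_force: 0.0
```

```bash
python3 slot.py 8 new | head -1; sed 's/{n}0.npz/{n}8.npz/' m.py > m8.py; python3 m8.py | grep -E "bar|grip|stand|handle|head"; python3 - <<'E'
from geo import *
c,s=cur();print(c,s["ft_force"],s["clock"])
a=np.load("scene8.npz")["p"];cv2.imwrite("pics/end.png",cv2.resize(a[70:320,215:400,::-1],None,fx=2.4,fy=2.4))
I=np.load("scene8.npz");C=cloud("scene",I["d"]);z=C[...,2]*1000
for f in(0,1):
    e=[]
    for v in range(246,259):
        low=[u for u in range(307,317) if z[v,u]<110.9]
        if low:e.append((max(low)+.5 if f else min(low)-.5,v))
    e=np.array(e,float);X=plane("scene",e[:,0],e[:,1],.1172)[:,:2]*1000
    g=cv2.fitLine(X.astype(np.float32),cv2.DIST_L2,0,.01,.01).ravel();print(np.radians(-9.7-np.degrees(np.arctan2(g[1],g[0]))%180+360))
E
```

```text
head z 0.11691071071155856 0.11703316295093878 183
bar top n 591 zmed 0.0307 ctr [607.9 357.4] wh 38.6 130.2 ang 87.0
bartop top n 385 zmed 0.0296 ctr [631.6 356.2] wh 38.6 82.8 ang 87.0
bartop scene n 553 zmed 0.03 ctr [609.2 357.1] wh 40.9 129.7 ang 87.1
grip top n 142 zmed 0.0612 ctr [564.6 360.3] wh 39.3 27.4 ang 0.6
grip scene n 160 zmed 0.0611 ctr [567.1 358.1] wh 31.0 39.8 ang 87.2
standtop top n 116 zmed 0.0491 ctr [400.7 333.4] wh 23.9 52.0 ang 23.7
standtop scene n 381 zmed 0.0499 ctr [427.9 337.6] wh 74.3 64.3 ang 24.0
standall top n 169 zmed 0.0476 ctr [394.1 333.5] wh 32.4 61.9 ang 11.2
handle top n 9 zmed 0.1042 ctr [437.4 339.9] wh 6.6 9.4 ang 56.9
handle scene n 99 zmed 0.1057 ctr [428.8 334.4] wh 36.4 19.2 ang 27.1
head top n 233 zmed 0.1149 ctr [611.7 184.8] wh 42.5 46.4 ang 89.6
head scene n 401 zmed 0.116 ctr [615.4 182. ] wh 45.1 51.2 ang 27.3
[ 38.60123303  36.91530902  36.39809486 177.24762212] [ 0.13429061  0.39207252 -0.02596304] 29.35
3.9862976
3.9677732
```

View pics/end.png

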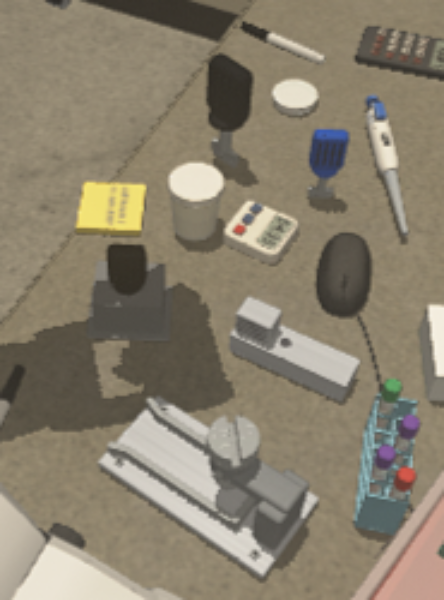

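The driver is upright in its stand (crop 127,270) with its handle top at 106 mm. The block lies flat on the bench (crop 295,350), and the stop is still at about 3.97 rad. The other things are where they were. Handing in.

```bash
python3 -c "
from workcell import r
print(r.sign_off())"
```

```text
the job is handed in; nothing more can be done
None
```

The job is handed in at about 29 s: by camera the stop is set about 1.1 mm into light drag (screw at about 3.97 rad), the driver is upright in its stand, and the block lies flat on the bench; no verdict was shown.

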